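# Fit the loupe lens and screw down its retaining ring

### The arm

A 7-joint arm with a two-finger parallel gripper is mounted at the origin on the work surface. World frame = base frame: x ahead of the robot, y to its left, z up, the work surface at z = 0. Lengths are in m, angles in rad, forces in N, time in s.
With the tool pointing down it reaches from about 0.4 to 0.85 m from the base axis. Payload 10.4 kg.
Tool frame: the origin (TCP) lies at the very end of the fingers, on their centre line; the grasp point (between the pads) lies 19 mm behind it (tcp_to_grasp is the distance from the TCP to the grasp point, in m); z points along the fingers, x is the direction in which the jaws open and shut, and the axes are right-handed (so a half turn about z gives the same grasp; the last joint's range is limited). The gripper opens to 87 mm and grips with 3 to 60 N. Pads are 19 mm wide; open, the fingers measure 117 mm over their backs; the gripper's body (75 mm by 190 mm) begins 51 mm behind the grasp point.
Start: joints at [-1.308, 0.332, -0.065, 1.46, 0.022, 1.35, -0.088], TCP at [0.176, 0.6, 0.184] pointing down, gripper open.
Joint ranges: [-2.6, 2.6], [-0.5, 2.12], [-1.47, 1.34], [0.16, 2.42], [-1.27, 4.41], [0.06, 2.06], [-2.6, 2.6]. Speed limits (rad/s): [2.22, 2.22, 2.79, 2.79, 3.14, 3.14, 3.14].

### API

Orientations are given as a unit quaternion [w, x, y, z].
In Python, from station import get_obs, get_image, camera_params, finish_job, tcp_to_grasp gives the robot as it stands.
- The arm moves only by the tool step_arm, never from a script. Its arguments are lists of equal length, an entry for each row: "linear": the shift along the tool's x, y, z in m, a list of three; "delta_rot": the turn, a rotation vector about the tool's x, y, z in rad, a list of three; "claw": the opening, from 0 (shut) to 1 (fully open). In form: {"linear": [[dx, dy, dz], ...], "delta_rot": [[rx, ry, rz], ...], "claw": [claw, ...]}. A call has 1 to 20 rows; each row shifts and turns the commanded pose from where the row before left it, along the tool's axes as they then stand; what a row does not reach is not made up. A row lasts 1/12 s, in which the tool goes at most 41.7 mm and 7.16 degrees, less where a joint would pass 70% of its speed; a pose out of reach is approached as far as the arm can. A call with a gripper value outside its range is refused whole. The fingers move at their own pace and stop on an object; "squeeze" is the grip in N (left out, the last holds). Time passes only in rows, so rows that do not move let the fingers close. It gives the time, the measured TCP pose, the force and the opening at its end, in the units of the state.
- get_obs(): the state, without advancing time (a new reading comes with each control period).
- get_image(name): name is "scene" or "top" or "wrist"; returns (picture, depth): 384x512x3 uint8, red, green, blue; 384x512 float32, m along the optical axis (not along the pixel's ray), 0 where there is no reading.
- camera_params(name): a dict with "K" (3x3 intrinsics, pixels), "pose" (4x4, takes a point from camera to world coordinates). Camera axes: x right, y up, looking along -z (the intrinsics and any distortion apply to the point x, -y, -z); pixel columns grow to the right and rows downward; lengths in m; the calibration is good to about 2 mm. A picture is of the moment at which its call begins: read the wrist's pose just before it. camera_params takes no time and is no camera call; for the wrist camera it gives the pose at the moment of the call.
- finish_job(): hands the job in, once; it reports no verdict.
The state is a dict: "t": time; "joints": joint angles; "qvel": joint speeds; "effort": joint torques, N m; "tool_pos": TCP position; "eef_rot": TCP orientation; "wrist_force": force on the tool from outside, world axes, zero at the start; "ft_torque": the same for the moment, N m; "opening": finger opening in m.
Only numpy, scipy, OpenCV 4.12 (cv2) and the standard library are available. Lean on these libraries where they do the work, as an engineer would, in place of code of your own. Each camera call takes 0.05 s, during which the arm holds its last target.

### The job

The casting viewer's tilted head has lost its lens. Drop the mounted lens into the tilted cell so that it lies flat and fully home, then set the brass retaining ring over it, feel for the start of the thread, and screw it clockwise until it is snug on the lens and stays so when let go. Leave the other things on the bench where they are.

Things in the scene. Friction and masses are not known exactly. Their poses are not given: they have to be found in the camera images.
- cell: Open aluminium lens cell on the grey viewer stand, leaning 30 degrees to the stand's front (robot's side). Origin: centre of the seat at the bottom of the bore; z points out along the axis, 30 degrees from vertical; y level, x up the slope to the back. Bore 38 mm wide, its top 5 mm flaring to about 44 mm; rim 14 mm above the seat. The grey head below is 66 mm wide and begins 4 mm under the seat.
- thread (a point): Centre of the cell's rim, 14 mm above the seat; axes as cell. Around it is the brass thread, 56 mm wide: three fixed 84 degree lugs, tops flush with the rim, with three 36 degree gaps (the thread starts) centred at angles c, c+120, c+240 degrees about z from +x. c differs from head to head and is not told: anywhere from -26 to +26 degrees.
- lens: Thick loupe lens in a dark steel mount: round disc, diameter 36 mm, 16 mm high, 50 g, with a blue glass dome (only seen, 2.6 mm high, 27 mm wide) on top. Origin: centre of the flat underside, z up through the dome. It stands on the bench and goes into the cell dome up. Home, its underside is on the seat and its flat top 2 mm above the rim.
- ring: Brass retaining ring, right way up on the bench, 90 g, 28 mm hole. Skirt of outer diameter 66 mm (67 over corners), inner 59 mm, 18 mm high, closed above by a 4 mm plate whose underside is 14 mm above the lower edge. Origin: centre of the skirt's lower edge, z up. The skirt goes over the lugs with 1.5 mm play all round.
- ring_grip (a point): Middle of the ring's round 12-sided grip collar, on its axis, 25 mm above the ring's origin; the collar has diameter 40 mm and reaches from 18 to 32 mm. Gripped with about 40 N it can be turned with 0.5 N m. Seen from outside, clockwise (about -z of the cell) tightens.
- ring_pins (a point): Centre of the ring's three pins (4 mm thick, inside the skirt, ends at radius 25 mm), 4.8 mm above the ring's origin; they point in from angles 0, 120, 240 degrees about z from +x (red marks on the plate above). Pins on the lugs: ring origin 11 mm above the seat. Within 10 degrees of the gaps' centres the ring drops till its plate lies on the lens: origin 2 mm above the seat.
- index (a point): Red index line on the cell's -x side, on the head's top face, 30 mm from the axis. How the thread acts: once dropped in, the ring cannot turn counterclockwise more than 15 degrees; turned clockwise its pins run under sloping lugs, easily at first, then it grows tight on the lens 35 to 75 degrees past the thread start. 0.3 N m makes it snug, and it then holds by itself.
- viewer: Grey stand of the viewer, fixed to the bench: base 130 x 110 x 14 mm, with the tilted head on top (rim of the cell about 0.12 m above the bench). Origin: on the bench under the stand, 10 mm before the middle of the base; -x is its front.
- block: Bystander: square steel bench block 75 x 75 x 22 mm, origin under its centre.
- punch: Bystander: knurled steel center punch lying on the bench, 108 mm long, 10 mm thick, along its x.
- bell: Bystander: small cast brass bell, 60 mm wide and 64 mm high, standing; origin under its centre.
- hammer: Bystander: copper-faced hammer lying along its x, 260 mm long.
- clamp: Bystander: maple ring clamp with brass cam lever gripping a cast signet ring, lying along its x, 145 mm long, about 37 mm high.
- cup: Bystander: small white ceramic bowl, 70 mm wide, 50 mm high.
There are look-alikes about, which are no part of the job. Several things have the shape of the lens; the one meant has the colours described above. What is shaped like the ring but black is not meant.

How it is judged:
On the way, in this order (a step that is already met when the one before it is completed fails the run):
1. the lens lies home in the cell (origin within 3 mm of the seat's centre, flat within 0.08 rad), the ring not yet on (distance between lens and cell below 0.003 m and angle between the z axis of lens and the z axis of cell, either way round below 0.08 rad and distance between ring and cell above 0.03 m), for 0.2 s.
2. the ring has dropped into the thread over the lens (origin less than 6 mm above the seat) (distance between lens and cell below 0.003 m and distance between ring and cell below 0.006 m and angle between the z axis of ring and the z axis of cell, either way round below 0.1 rad), for 0.1 s.
At the end, for the whole second after the job is handed in: The lens lies flat on the seat of the cell (origin within 3 mm of its centre, tilt within 0.08 rad), the ring is over it, square to the cell (0.08 rad) with its origin within 4.5 mm of the seat's centre, at rest, let go, and by itself presses on the lens with more than 3 N (distance between lens and cell below 0.003 m and angle between the z axis of each of lens, ring and the z axis of cell, either way round below 0.08 rad and distance between ring and cell below 0.0045 m and contact force between ring and lens above 3 N and linear speed of ring below 0.01 m/s); the robot touches nothing.
It fails at once if a bystander was moved by more than 30 mm (distance of any of block, punch, bell, hammer, clamp, cup from where it was at the start of the episode above 0.03 m).
It also fails if it takes over 72 s, if anything falls off the work surface, if the arm or the gripper's body presses on something with over 40 N, if the wrist force passes 120 N, or if a joint passes its speed limit or range.

## Working session

There is one attempt and no reset: what is moved stays moved. The work goes in short steps, Python scripts to look and compute and a tool call to move; the robot and the scene stay as the last step left them, time stands still between calls to the robot, and variables do not carry over. Pictures are saved under pics/ and viewed, and the job is handed in when it is done.

Besides the shell and the picture viewer there is one more tool, called after ">>>" as name(argument=value, ...) on one line, values as JSON. step_arm: Moves the arm, as the interface text tells. Its arguments: {"type":"object","properties":{"linear":{"type":"array"},"delta_rot":{"type":"array"},"claw":{"type":"array"},"squeeze":{"type":"number"}},"required":["linear","delta_rot","claw"]}

```bash
ls; mkdir -p pics; python3 - <<'E'
from station import *
import cv2,numpy as np
print(get_obs(), tcp_to_grasp)
for n in ["scene","top","wrist"]:
    p=camera_params(n); print(n,p)
    im,d=get_image(n); cv2.imwrite(f"pics/{n}0.png",im[:,:,::-1]); np.savez(f"pics/{n}0.npz",im=im,d=d,K=p["K"],P=p["pose"])
E
```

```text
pics
{'t': 0.0, 'joints': array([-1.30760557,  0.33285923, -0.06470408,  1.46094873,  0.02159389,
        1.34988151, -0.08848161]), 'qvel': array([ 3.28729097e-04, -6.39161051e-04,  1.64374760e-03,  1.38984934e-04,
        1.65374709e-04,  7.83596899e-06,  7.65215614e-04]), 'effort': array([-1.46433022e-04, -6.23249245e+01,  2.45915941e-02, -3.89904821e+01,
       -6.13471982e-02,  3.94976512e-02,  1.12736277e-04]), 'tool_pos': array([0.17607709, 0.59922714, 0.18325833]), 'eef_rot': array([ 4.42656800e-04,  8.00585801e-01,  5.99217727e-01, -5.43278500e-04]), 'wrist_force': array([-0.04747858, -0.21669085, -0.22183515]), 'ft_torque': array([-0.00684588, -0.00837981, -0.04017977]), 'opening': 0.08690792987410452} 0.0187
scene {'K': array([[415.3182005 ,   0.        , 264.54506972],
       [  0.        , 415.3182005 , 191.73922754],
       [  0.        ,   0.        ,   1.        ]]), 'pose': array([[-0.72796656, -0.52532983,  0.44056016,  1.07603542],
       [ 0.68560646, -0.55504973,  0.47102397,  0.54199394],
       [-0.00291014,  0.64494059,  0.76422717,  0.98682652],
       [ 0.  
[... 285 characters left out ...]
      3.82519604e-01],
       [-9.99566597e-01, -2.67465910e-04,  2.94371511e-02,
         2.63404034e-03],
       [ 2.89435673e-02,  1.73637814e-01,  9.84384163e-01,
         1.11397120e+00],
       [ 0.00000000e+00,  0.00000000e+00,  0.00000000e+00,
         1.00000000e+00]])}
wrist {'K': array([[276.41820713,   0.        , 254.82303442],
       [  0.        , 276.41820713, 190.28239837],
       [  0.        ,   0.        ,   1.        ]]), 'pose': array([[ 0.28133523, -0.92348765, -0.26080846,  0.10459131],
       [ 0.95960886,  0.27041845,  0.07761893,  0.62072644],
       [-0.00115271, -0.27211105,  0.96226517,  0.38384968],
       [ 0.        ,  0.        ,  0.        ,  1.        ]])}
```

View pics/scene0.png

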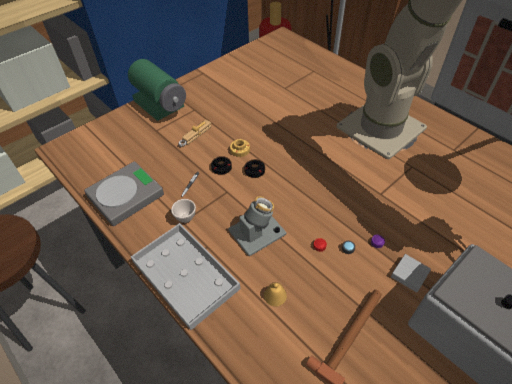

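View pics/top0.png

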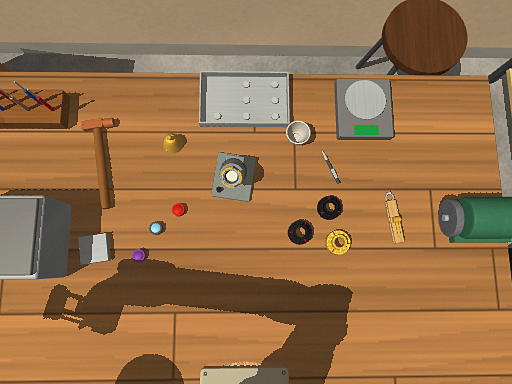

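View pics/wrist0.png

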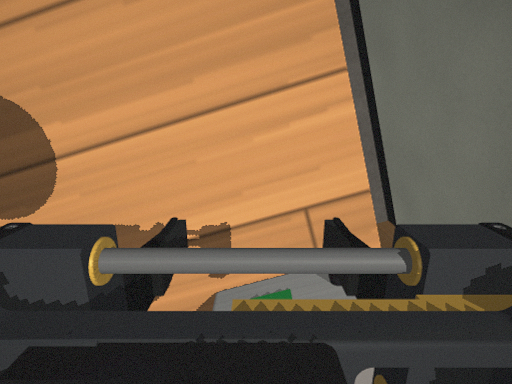

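```bash
cat > h.py <<'E'
import numpy as np,cv2
def load(n):
    z=np.load(f"pics/{n}.npz"); return z["im"],z["d"],z["K"],z["P"]
def pts(n):
    im,d,K,P=load(n)
    v,u=np.mgrid[:d.shape[0],:d.shape[1]]
    x=(u-K[0,2])/K[0,0]*d; y=(v-K[1,2])/K[1,1]*d
    c=np.stack([x,-y,-d,np.ones_like(d)],-1)
    w=(c@P.T)[...,:3]; w[d==0]=np.nan
    return im,w
def snap(name,fn):
    from station import get_image,camera_params
    p=camera_params(name); im,d=get_image(name)
    cv2.imwrite(f"pics/{fn}.png",im[:,:,::-1]); np.savez(f"pics/{fn}.npz",im=im,d=d,K=p["K"],P=p["pose"])
def crop(fn,u0,v0,u1,v1,s,out):
    im=cv2.imread(f"pics/{fn}.png")[v0:v1,u0:u1]
    cv2.imwrite(f"pics/{out}.png",cv2.resize(im,None,fx=s,fy=s,interpolation=cv2.INTER_CUBIC))
E
python3 - <<'E'
from h import *
crop("top0",110,180,350,270,3,"c1"); crop("top0",200,140,270,210,8,"c2")
crop("scene0",220,190,300,260,8,"c3")
im,w=pts("top0")
for u,v in [(156,228),(179,210),(139,256),(339,242),(300,232),(330,207),(232,176),(50,310),(20,240)]: print((u,v),w[v,u].round(4),im[v,u])
im,w=pts("scene0")
for u,v in [(349,246),(240,147),(262,204)]: print((u,v),w[v,u].round(4),im[v,u])
E
```

```text
(156, 228) [0.4798 0.2408 0.0182] [156 216 229]
(179, 210) [0.5292 0.179  0.0202] [219  46  31]
(139, 256) [0.4041 0.2833 0.0193] [144  78 165]
(339, 242) [ 0.4407 -0.2675 -0.0009] [213 146  78]
(300, 232) [ 0.469  -0.1579  0.0011] [81 54 31]
(330, 207) [ 0.5398 -0.2455  0.0006] [206 141  75]
(232, 176) [0.6071 0.0308 0.1033] [240 237 202]
(50, 310) [ 0.2628  0.5189 -0.0022] [82 56 31]
(20, 240) [0.4394 0.5216 0.1692] [145 139 131]
(349, 246) [0.4835 0.2467 0.0192] [147 196 215]
(240, 147) [ 0.4521 -0.243   0.0325] [155 123  67]
(262, 204) [0.6014 0.0242 0.1029] [218 212 183]
```

```bash
python3 - <<'E'
import cv2,numpy as np
a=cv2.imread("pics/c1.png");print(a.shape)
E
```

```text
(270, 720, 3)
```

View pics/c1.png

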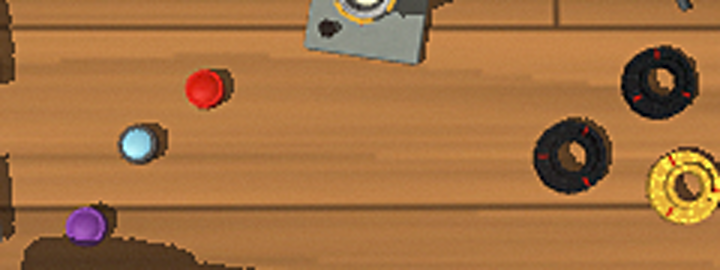

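View pics/c2.png

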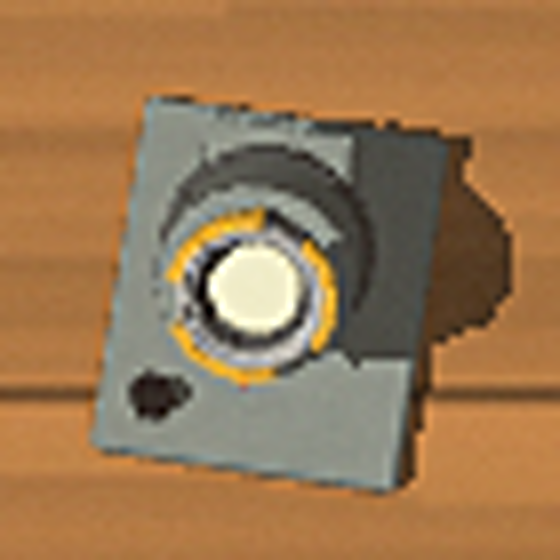

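View pics/c3.png

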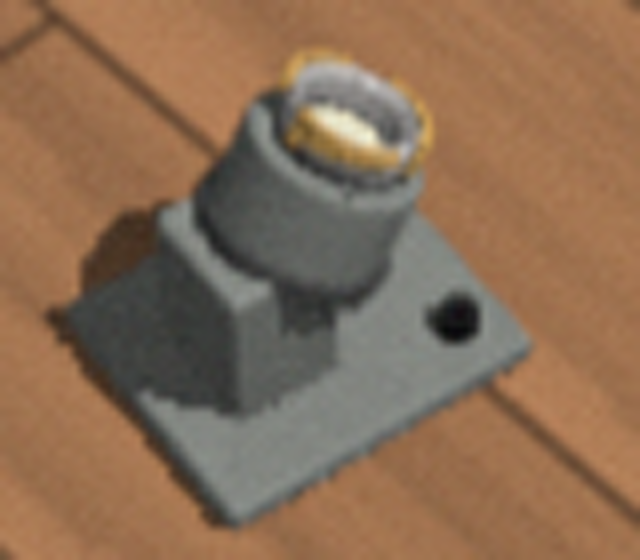

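```bash
python3 - <<'E'
from h import *
for n,box,rb,bb in [("top0",(145,217,168,240),(322,225,358,260),(215,155,250,195)),("scene0",(338,236,360,258),(225,135,254,160),(250,190,280,215))]:
    im,w=pts(n); hsv=cv2.cvtColor(im,cv2.COLOR_RGB2HSV)
    u0,v0,u1,v1=box; s=np.zeros(im.shape[:2],bool); s[v0:v1,u0:u1]=1
    m=s&(hsv[...,0]>85)&(hsv[...,0]<115)&(hsv[...,1]>60)
    q=w[m]; print(n,"dome",m.sum(),np.nanmedian(q,0).round(4),(np.nanmin(q,0)+np.nanmax(q,0))/2)
    m=s&(w[...,2]>0.012); q=w[m]; print("  tall",m.sum(),((np.nanmin(q,0)+np.nanmax(q,0))/2).round(4),np.nanmean(q,0).round(4),np.ptp(q,axis=0))
    u0,v0,u1,v1=rb; s=np.zeros(im.shape[:2],bool); s[v0:v1,u0:u1]=1
    for lo,hi in [(0.013,.023),(.027,.04)]:
        m=s&(w[...,2]>lo)&(w[...,2]<hi); q=w[m]; print("  ring",lo,m.sum(),((np.nanmin(q,0)+np.nanmax(q,0))/2).round(4),np.nanmean(q,0).round(4),np.ptp(q,axis=0).round(4))
    u0,v0,u1,v1=bb; s=np.zeros(im.shape[:2],bool); s[v0:v1,u0:u1]=1
    m=s&(hsv[...,0]>12)&(hsv[...,0]<28)&(hsv[...,1]>120)&(w[...,2]>0.08)
    q=w[m]; print("  brass",m.sum(),q.mean(0).round(4),q.min(0).round(3),q.max(0).round(3))
    c=q.mean(0); U,S,V=np.linalg.svd(q-c); print("   normal",V[2].round(3),S)
E
```

```text
top0 dome 74 [0.4812 0.2434 0.0174] [0.481594   0.24397584 0.01738697]
  tall 132 [0.4803 0.2431 0.0175] [0.4813 0.2429 0.0166] [0.03305969 0.03534949 0.01062082]
  ring 0.013 277 [ 0.4401 -0.2589  0.0179] [ 0.4394 -0.2583  0.0178] [0.0661 0.0657 0.0097]
  ring 0.027 93 [ 0.4392 -0.2595  0.0316] [ 0.4394 -0.2587  0.0316] [0.0382 0.039  0.0087]
  brass 81 [0.6033 0.033  0.1175] [0.577 0.007 0.092] [0.629 0.058 0.132]
   normal [-0.479  0.042  0.877] [0.17319107 0.15498175 0.02816899]
scene0 dome 68 [0.4835 0.2446 0.0185] [0.48077662 0.24423183 0.01843809]
  tall 120 [0.4828 0.2434 0.0184] [0.4837 0.2441 0.018 ] [0.03369113 0.03565117 0.01090605]
  ring 0.013 148 [ 0.4605 -0.2597  0.0179] [ 0.4497 -0.2518  0.0186] [0.1051 0.0666 0.0096]
  ring 0.027 73 [ 0.4719 -0.225   0.0322] [ 0.4469 -0.2544  0.0321] [0.1032 0.1095 0.0101]
  brass 53 [0.6123 0.0364 0.1211] [0.577 0.005 0.104] [0.63  0.061 0.132]
   normal [ 0.407 -0.109 -0.907] [0.1316622  0.12119406 0.02027487]
```

```bash
cat >> h.py <<'E'
from scipy.linalg import logm,expm
from scipy.spatial.transform import Rotation as Ro
def cur():
    from station import get_obs
    o=get_obs(); q=o["eef_rot"]; T=np.eye(4); T[:3,:3]=Ro.from_quat([q[1],q[2],q[3],q[0]]).as_matrix(); T[:3,3]=o["tool_pos"]; return T,o
def pose(p,zt,xt):
    z=np.array(zt,float);z/=np.linalg.norm(z);x=np.array(xt,float);x-=z*(x@z);x/=np.linalg.norm(x)
    T=np.eye(4);T[:3,:3]=np.stack([x,np.cross(z,x),z],1);T[:3,3]=p;return T
def plan(T0,T1,N=None,maxl=.038,maxr=np.radians(6.6)):
    D=np.linalg.inv(T0)@T1; L=np.real(logm(D))
    n=1
    while True:
        S=expm(L/n); r=Ro.from_matrix(S[:3,:3]).as_rotvec(); d=S[:3,3]
        if N is None and (np.linalg.norm(d)>maxl or np.linalg.norm(r)>maxr): n+=1; continue
        if N is not None and n<N: n=N; continue
        break
    path=[T0[:3,3]]; T=T0.copy()
    for i in range(n): T=T@S; path.append(T[:3,3])
    print("N",n,"lin",d.round(4).tolist(),"rot",r.round(4).tolist()); print(" path",np.array(path)[::max(1,n//4)].round(3).tolist())
    return d,r,n
E
python3 - <<'E'
from h import *
T,o=cur()
n=np.array([-.494,.0765,.866]); 
T1=pose(np.array([.604,.033,.118])+.13*n,-n,[.856,-.13,.5])
T1[:3,:3]
plan(T,T1)
E
```

```text
N 20 lin [-0.0009, 0.0364, -0.0002] rot [-0.0188, 0.0215, 0.0701]
 path [[0.176, 0.599, 0.183], [0.339, 0.521, 0.19], [0.463, 0.39, 0.206], [0.533, 0.224, 0.223], [0.54, 0.043, 0.231]]
```

>>> step_arm(linear=[[0,0,-0.035],[0,0,-0.035]], delta_rot=[[0,0,0],[0,0,0]], claw=[0.6,0.6])

```text
t: 0.32
tool_pos: [0.1759, 0.5982, 0.2526]
eef_rot: [0.002, 0.801, 0.599, -0.002]
wrist_force: [-0.2, 0.7, 1.1]
opening: 0.0802
```

```bash
python3 - <<'E'
from h import *
T,o=cur();print(o["opening"])
T[:3,3]=[.176,.5992,.253]
n=np.array([-.494,.0765,.866]); 
T1=pose(np.array([.604,.033,.118])+.13*n,-n,[.856,-.13,.5])
plan(T,T1)
E
```

```text
0.08020087207752327
N 19 lin [-0.0019, 0.0378, 0.0034] rot [-0.0196, 0.0228, 0.0738]
 path [[0.176, 0.599, 0.253], [0.313, 0.534, 0.243], [0.425, 0.433, 0.241], [0.503, 0.303, 0.241], [0.54, 0.156, 0.238]]
```

>>> step_arm(linear=[[-0.0019,0.0378,0.0034],[-0.0019,0.0378,0.0034],[-0.0019,0.0378,0.0034],[-0.0019,0.0378,0.0034],[-0.0019,0.0378,0.0034],[-0.0019,0.0378,0.0034],[-0.0019,0.0378,0.0034],[-0.0019,0.0378,0.0034],[-0.0019,0.0378,0.0034],[-0.0019,0.0378,0.0034],[-0.0019,0.0378,0.0034],[-0.0019,0.0378,0.0034],[-0.0019,0.0378,0.0034],[-0.0019,0.0378,0.0034],[-0.0019,0.0378,0.0034],[-0.0019,0.0378,0.0034],[-0.0019,0.0378,0.0034],[-0.0019,0.0378,0.0034],[-0.0019,0.0378,0.0034],[0,0,0]], delta_rot=[[-0.0196,0.0228,0.0738],[-0.0196,0.0228,0.0738],[-0.0196,0.0228,0.0738],[-0.0196,0.0228,0.0738],[-0.0196,0.0228,0.0738],[-0.0196,0.0228,0.0738],[-0.0196,0.0228,0.0738],[-0.0196,0.0228,0.0738],[-0.0196,0.0228,0.0738],[-0.0196,0.0228,0.0738],[-0.0196,0.0228,0.0738],[-0.0196,0.0228,0.0738],[-0.0196,0.0228,0.0738],[-0.0196,0.0228,0.0738],[-0.0196,0.0228,0.0738],[-0.0196,0.0228,0.0738],[-0.0196,0.0228,0.0738],[-0.0196,0.0228,0.0738],[-0.0196,0.0228,0.0738],[0,0,0]], claw=[0.6,0.6,0.6,0.6,0.6,0.6,0.6,0.6,0.6,0.6,0.6,0.6,0.6,0.6,0.6,0.6,0.6,0.6,0.6,0.6])

```text
t: 1.98
tool_pos: [0.538, 0.0363, 0.2272]
eef_rot: [0.018, 0.963, -0.079, 0.258]
wrist_force: [-0.4, 0.1, -0.3]
opening: 0.0524
```

```bash
python3 - <<'E'
from h import *
T,o=cur();print(o["t"],o["opening"],o["joints"].round(3),T.round(4))
snap("wrist","w1"); crop("w1",130,80,380,260,3,"w1c")
E
```

```text
1.9833 0.052444049822884406 [-0.756 -0.341  0.355  2.126  0.481  0.927 -0.77 ] [[ 0.8544 -0.1621  0.4937  0.538 ]
 [-0.1431 -0.9868 -0.0763  0.0363]
 [ 0.4996 -0.0055 -0.8663  0.2272]
 [ 0.      0.      0.      1.    ]]
```

View pics/w1c.png

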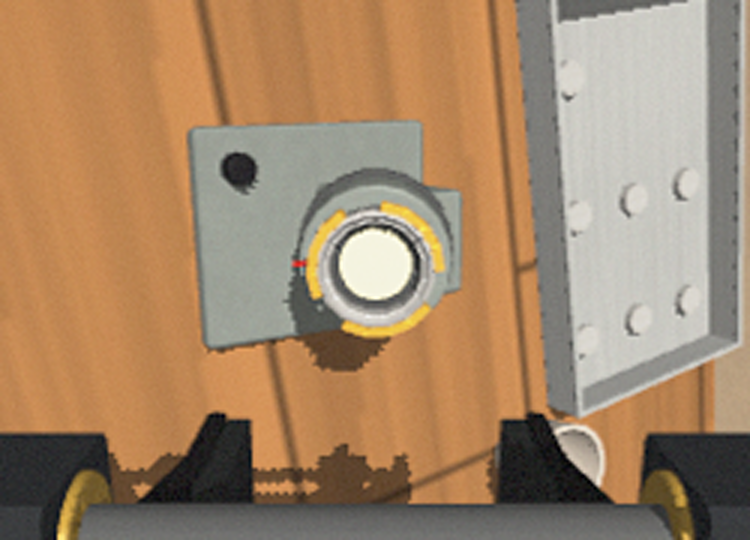

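```bash
cat > fit.py <<'E'
from h import *
from scipy.optimize import least_squares
def fit(fn,box,zmin=.09):
    im,w=pts(fn); hsv=cv2.cvtColor(im,cv2.COLOR_RGB2HSV)
    _,_,K,P=load(fn)
    u0,v0,u1,v1=box; s=np.zeros(im.shape[:2],bool); s[v0:v1,u0:u1]=1
    m=s&(hsv[...,0]>12)&(hsv[...,0]<28)&(hsv[...,1]>120)&(w[...,2]>zmin)
    q=w[m]; c=np.median(q,0); U,S,V=np.linalg.svd(q-q.mean(0)); nn=V[2]*np.sign(V[2][2]); print(m.sum(),"plane n",nn.round(3),"mean",q.mean(0).round(4))
    # red index
    r=s&((hsv[...,0]<6)|(hsv[...,0]>174))&(hsv[...,1]>140); print("red",np.argwhere(r)[:,::-1].tolist(), w[r].mean(0).round(4))
    return q,nn,w[r].mean(0),m
if __name__=="__main__":
    q,nn,red,m=fit("w1",(225,135,290,200))
    for yaw in (-6,-8.5,-11):
        a=np.radians(yaw); x0=np.array([np.cos(a),np.sin(a),0]); n=-np.sin(np.pi/6)*x0+np.array([0,0,np.cos(np.pi/6)])
        ex=np.cos(np.pi/6)*x0+np.array([0,0,.5]); ey=np.cross(n,ex)
        h=np.median(q@n)
        good=abs(q@n-h)<.003; X=q[good]@ex; Y=q[good]@ey
        f=lambda p: (np.hypot(X-p[0],Y-p[1])-p[2])
        p=least_squares(f,[X.mean(),Y.mean(),.026],loss="soft_l1",f_scale=.001).x
        C=p[0]*ex+p[1]*ey+h*n
        ri=red-C; print(yaw,"C",C.round(4),"r",p[2].round(4),"red angle",np.degrees(np.arctan2(ri@ey,ri@ex)),np.hypot(ri@ey,ri@ex))
        ang=np.degrees(np.arctan2(Y-p[1],X-p[0]))%120
        print(np.histogram(ang,24,(0,120))[0])
E
python3 fit.py
```

```text
312 plane n [-0.472  0.088  0.877] mean [0.6014 0.0345 0.1162]
red [[228, 167], [229, 167], [230, 167], [231, 167], [228, 168], [229, 168], [230, 168], [231, 168]] [0.5831 0.037  0.0859]
-6 C [0.6018 0.0344 0.1171] r 0.0258 red angle 178.90750650723842 0.03188573599743801
[18 16 20 17 17 16 16 16 16 19 18 16 16 18 17 18 11  0  0  0  0  0  0 12]
-8.5 C [0.6018 0.0344 0.1171] r 0.0258 red angle -179.62004833360794 0.03188783348384777
[18 17 16 20 20 15 15 15 15 20 19 16 14 20 16 18 19  0  0  0  0  0  0  4]
-11 C [0.6018 0.0345 0.1171] r 0.0258 red angle -178.12462700573153 0.03188471947160907
[13 19 17 18 18 19 15 15 14 17 20 18 17 18 15 18 19  8  0  0  0  0  0  0]
```

```bash
python3 - <<'E'
from h import *
T,o=cur()
plan(T,pose([.481,.2435,.09],[0,0,-1],[.99,-.14,0]))
E
```

```text
N 7 lin [-0.018, -0.0275, 0.0154] rot [-0.0002, -0.0748, -0.0025]
 path [[0.539, 0.04, 0.228], [0.535, 0.068, 0.206], [0.53, 0.097, 0.184], [0.523, 0.126, 0.164], [0.515, 0.155, 0.144], [0.505, 0.184, 0.125], [0.494, 0.214, 0.107], [0.481, 0.243, 0.09]]
```

>>> step_arm(linear=[[-0.018,-0.0275,0.0154],[-0.018,-0.0275,0.0154],[-0.018,-0.0275,0.0154],[-0.018,-0.0275,0.0154],[-0.018,-0.0275,0.0154],[-0.018,-0.0275,0.0154],[-0.018,-0.0275,0.0154],[0,0,0],[0,0,0]], delta_rot=[[0,-0.0748,-0.0025],[0,-0.0748,-0.0025],[0,-0.0748,-0.0025],[0,-0.0748,-0.0025],[0,-0.0748,-0.0025],[0,-0.0748,-0.0025],[0,-0.0748,-0.0025],[0,0,0],[0,0,0]], claw=[0.6,0.6,0.6,0.6,0.6,0.6,0.6,0.6,0.6])

```text
t: 2.78
tool_pos: [0.4798, 0.2476, 0.0885]
eef_rot: [0.001, 0.998, -0.066, -0.001]
wrist_force: [-0.2, -0.1, 0.5]
opening: 0.0522
```

```bash
python3 - <<'E'
from h import *
snap("wrist","w2"); crop("w2",130,80,380,260,3,"w2c")
T,o=cur();print(o["t"],o["opening"],o["joints"].round(3),T.round(4))
im,w=pts("w2"); hsv=cv2.cvtColor(im,cv2.COLOR_RGB2HSV)
m=(hsv[...,0]>85)&(hsv[...,0]<118)&(hsv[...,1]>60)&(w[...,2]>.012)&(w[...,2]<.025)
q=w[m&(np.hypot(w[...,0]-.481,w[...,1]-.2435)<.03)];print(len(q),np.median(q,0),(q.min(0)+q.max(0))/2)
m=(np.hypot(w[...,0]-.481,w[...,1]-.2435)<.03)&(w[...,2]>.012)
q=w[m];print(len(q),q.mean(0),(q.min(0)+q.max(0))/2,np.ptp(q,axis=0))
E
```

```text
2.8333 0.052197606459411613 [-0.888  0.224  0.372  1.823 -0.088  1.112 -0.618] [[ 9.911e-01 -1.329e-01  4.000e-04  4.805e-01]
 [-1.329e-01 -9.911e-01 -1.800e-03  2.464e-01]
 [ 7.000e-04  1.700e-03 -1.000e+00  8.980e-02]
 [ 0.000e+00  0.000e+00  0.000e+00  1.000e+00]]
440 [0.48324377 0.2434948  0.01758027] [0.48242085 0.24453046 0.01765807]
3860 [0.48738869 0.25809084 0.16264263] [0.48095368 0.25024896 0.13043346] [0.05957778 0.04647691 0.23681602]
```

View pics/w2c.png

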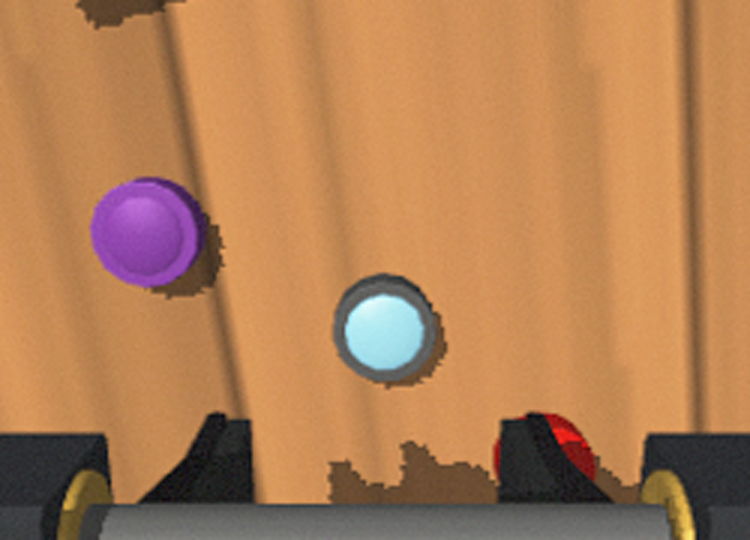

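>>> step_arm(linear=[[0.001,0,0.035],[0.001,0,0.025],[0,0,0],[0,0,0]], delta_rot=[[0,0,0],[0,0,0],[0,0,0],[0,0,0]], claw=[0.6,0.6,0.6,0.6])

```text
t: 3.17
tool_pos: [0.4825, 0.245, 0.031]
eef_rot: [0.0, 0.998, -0.068, 0.0]
wrist_force: [0.6, -0.1, 1.2]
opening: 0.0522
```

>>> step_arm(linear=[[0,0.0005,0.012],[0,0,0.009],[0,0,0],[0,0,0],[0,0,0],[0,0,0],[0,0,0]], delta_rot=[[0,0,0],[0,0,0],[0,0,0],[0,0,0],[0,0,0],[0,0,0],[0,0,0]], claw=[0.6,0.6,0.6,0.2,0.2,0.2,0.2], squeeze=15)

```text
t: 3.75
tool_pos: [0.4828, 0.2457, 0.0099]
eef_rot: [-0.0, 0.998, -0.067, 0.001]
wrist_force: [-0.3, 0.1, 0.8]
opening: 0.0332
```

>>> step_arm(linear=[[0,0,0],[0,0,-0.02],[0,0,-0.03],[0,0,-0.03],[0,0,0]], delta_rot=[[0,0,0],[0,0,0],[0,0,0],[0,0,0],[0,0,0]], claw=[0.2,0.2,0.2,0.2,0.2])

```text
t: 4.17
tool_pos: [0.4855, 0.2471, 0.0952]
eef_rot: [-0.003, 0.998, -0.068, 0.003]
wrist_force: [0.8, 1.1, 0.3]
opening: 0.0175
```

```bash
python3 - <<'E'
from h import *
snap("wrist","w3"); crop("w3",130,80,380,260,3,"w3c")
snap("scene","s3"); crop("s3",310,180,410,280,6,"s3c")
T,o=cur();print(o["t"],o["opening"],T.round(4).tolist())
E
```

```text
4.2667 0.01744390230885943 [[0.9909, -0.1343, 0.0027, 0.4833], [-0.1343, -0.9909, 0.0017, 0.2461], [0.0024, -0.0021, -1.0, 0.0907], [0.0, 0.0, 0.0, 1.0]]
```

View pics/w3c.png

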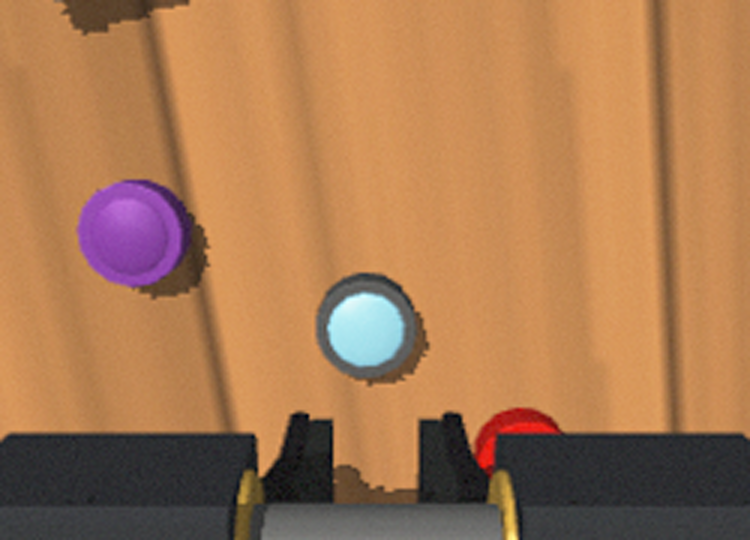

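View pics/s3c.png

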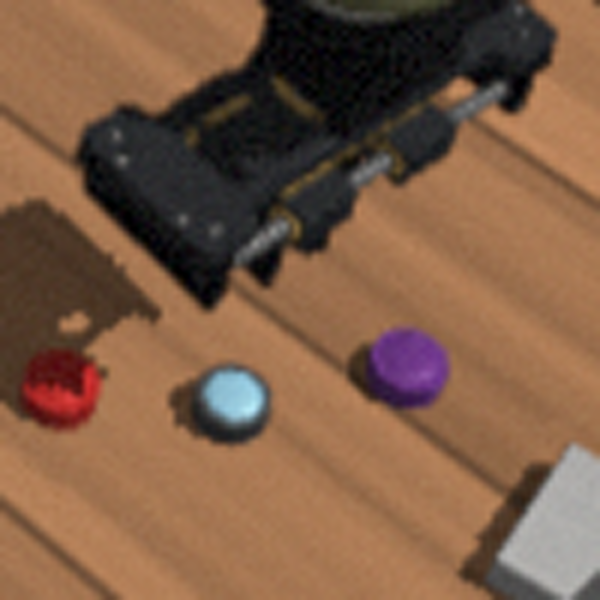

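```bash
python3 - <<'E'
from h import *
im,w=pts("w3"); T,o=cur(); Ti=np.linalg.inv(T)
t=w@Ti[:3,:3].T+Ti[:3,3]
for v in range(216,262,4):
    print(v,[(u,(t[v,u]*1000).round(0).astype(int).tolist()) for u in (222,228,234,238,240,272,276,284) if not np.isnan(t[v,u,0])])
c=(np.hypot(w[...,0]-.4825,w[...,1]-.244)<.03)&(w[...,2]>.012)&(w[...,2]<.025)
hsv=cv2.cvtColor(im,cv2.COLOR_RGB2HSV)
m=(hsv[...,0]>85)&(hsv[...,0]<118)&(hsv[...,1]>60)&c
q=w[m];print(len(q),np.median(q,0),(q.min(0)+q.max(0))/2)
E
```

```text
216 [(222, [-35, 37, 90]), (228, [-28, 38, 91]), (234, [-21, 38, 91]), (238, [-17, 38, 91]), (240, [-15, 38, 92]), (272, [22, 38, 91]), (276, [27, 38, 91]), (284, [36, 38, 91])]
220 [(222, [-35, 42, 90]), (228, [-15, -12, -48]), (234, [-11, -11, -45]), (238, [-9, -11, -43]), (240, [-8, -11, -44]), (272, [12, -11, -44]), (276, [15, -11, -45]), (284, [36, 43, 92])]
224 [(222, [-35, 47, 90]), (228, [-14, -12, -53]), (234, [-11, -11, -51]), (238, [-8, -11, -50]), (240, [-7, -10, -47]), (272, [12, -11, -50]), (276, [15, -11, -50]), (284, [19, -12, -54])]
228 [(222, [-35, 52, 91]), (228, [-14, -12, -60]), (234, [-11, -10, -55]), (238, [-8, -11, -56]), (240, [-7, -8, -49]), (272, [12, -11, -57]), (276, [14, -11, -56]), (284, [18, -12, -60])]
232 [(222, [-17, -12, -64]), (228, [-13, -12, -65]), (234, [-10, -11, -62]), (238, [-8, -11, -62]), (240, [-7, -5, -48]), (272, [11, -11, -62]), (276, [14, -11, -62]), (284, [18, -13, -66])]
236 [(222, [-16, -12, -70]), (228, [-13, -11, -68]), (234, [-10, -10, -66]), (238, [-8, -11, -67]), (240, [-7, -3, -51]), (272, [11, -10, -66]), (276, [13, -11, -68
[... 555 characters left out ...]
 [8, -34, -125]), (284, [11, -34, -126])]
252 [(222, [-9, -34, -128]), (228, [-7, -34, -129]), (234, [-5, -34, -128]), (238, [-4, -34, -129]), (240, [-3, -34, -128]), (272, [7, -34, -129]), (276, [8, -34, -128]), (284, [10, -34, -128])]
256 [(222, [-9, -33, -130]), (228, [-7, -33, -130]), (234, [-5, -33, -128]), (238, [-4, -33, -129]), (240, [-3, -33, -130]), (272, [7, -33, -129]), (276, [8, -33, -129]), (284, [10, -33, -129])]
260 [(222, [-9, -32, -130]), (228, [-7, -32, -129]), (234, [-5, -32, -130]), (238, [-4, -32, -130]), (240, [-3, -33, -131]), (272, [7, -32, -130]), (276, [8, -32, -130]), (284, [10, -32, -130])]
429 [0.48318171 0.24359459 0.01753616] [0.48216203 0.24445008 0.01722174]
```

```bash
python3 - <<'E'
from h import *
im,w=pts("s3"); T,o=cur(); Ti=np.linalg.inv(T)
t=w@Ti[:3,:3].T+Ti[:3,3]
s=np.zeros(im.shape[:2],bool); s[175:250,315:405]=1
m=s&(abs(t[...,0])<.1)&(abs(t[...,1])<.06)&(w[...,2]>.04)
q=t[m]*1000; print(len(q)); i=np.argsort(-q[:,2])[:25]; print(q[i].round(0).astype(int).tolist())
P=np.argwhere(m)[i]; print((P[:,::-1]).tolist())
E
```

```text
2420
[[-10, -9, -42], [17, -1, -42], [12, -10, -43], [-13, -9, -44], [19, 1, -44], [17, -11, -44], [17, 0, -45], [-14, -11, -45], [-7, -7, -45], [-9, -9, -46], [18, -5, -47], [19, -9, -47], [17, -3, -48], [-14, -10, -48], [18, -7, -49], [-15, -12, -49], [-11, -9, -49], [16, -5, -50], [10, -10, -50], [-17, -10, -50], [19, -1, -50], [15, -11, -51], [19, -12, -51], [-14, -10, -51], [17, -3, -52]]
[[361, 222], [351, 225], [355, 226], [362, 221], [350, 224], [354, 227], [351, 224], [363, 221], [360, 221], [361, 221], [352, 225], [353, 226], [352, 224], [363, 220], [353, 225], [364, 220], [362, 220], [353, 224], [356, 224], [364, 219], [351, 223], [355, 225], [354, 226], [363, 219], [352, 223]]
```

>>> step_arm(linear=[[0,0.001,0.01],[0,0,0.01],[0,0,0.01],[0,0,0.01],[0,0,0.01],[0,0,0],[0,0,0],[0,0,0],[0,0,0.01],[0,0,0.01],[0,0,0.01],[0,0,0.01],[0,0,0.01],[0,0,0.01],[0,0,0.01],[0,0,0],[0,0,0]], delta_rot=[[0,0,0],[0,0,0],[0,0,0],[0,0,0],[0,0,0],[0,0,0],[0,0,0],[0,0,0],[0,0,0],[0,0,0],[0,0,0],[0,0,0],[0,0,0],[0,0,0],[0,0,0],[0,0,0],[0,0,0]], claw=[0.6,0.6,0.6,0.6,0.6,0.6,0.6,0.6,0.6,0.6,0.6,0.6,0.6,0.6,0.6,0.6,0.6])

```text
t: 5.68
tool_pos: [0.4821, 0.2441, -0.0312]
eef_rot: [0.001, 0.998, -0.067, -0.0]
wrist_force: [-0.3, -0.2, 0.5]
opening: 0.0523
```

>>> step_arm(linear=[[0,0,0.005],[0,0,0],[0,0,0],[0,0,0],[0,0,0],[0,0,0],[0,0,0],[0,0,0]], delta_rot=[[0,0,0],[0,0,0],[0,0,0],[0,0,0],[0,0,0],[0,0,0],[0,0,0],[0,0,0]], claw=[0.2,0.2,0.2,0.2,0.2,0.2,0.2,0.2])

```text
t: 6.35
tool_pos: [0.4826, 0.2446, -0.0353]
eef_rot: [-0.0, 0.998, -0.067, 0.0]
wrist_force: [-0.9, -1.3, 2.0]
opening: 0.0357
```

>>> step_arm(linear=[[0,0,0],[0,0,-0.02],[0,0,-0.03],[0,0,0]], delta_rot=[[0,0,0],[0,0,0],[0,0,0],[0,0,0]], claw=[0.2,0.2,0.2,0.2])

```text
t: 6.68
tool_pos: [0.4851, 0.2458, 0.0189]
eef_rot: [-0.002, 0.998, -0.068, 0.003]
wrist_force: [1.4, 1.0, 0.1]
opening: 0.0354
```

```bash
python3 - <<'E'
from h import *
snap("wrist","w4"); crop("w4",130,120,380,280,3,"w4c")
snap("scene","s4"); crop("s4",310,180,410,280,6,"s4c")
T,o=cur();print(o["t"],o["opening"],T.round(4).tolist())
E
```

```text
6.7833 0.035649561951100105 [[0.9909, -0.1343, 0.0023, 0.4831], [-0.1343, -0.9909, 0.0014, 0.2451], [0.0021, -0.0017, -1.0, 0.0154], [0.0, 0.0, 0.0, 1.0]]
```

View pics/w4c.png

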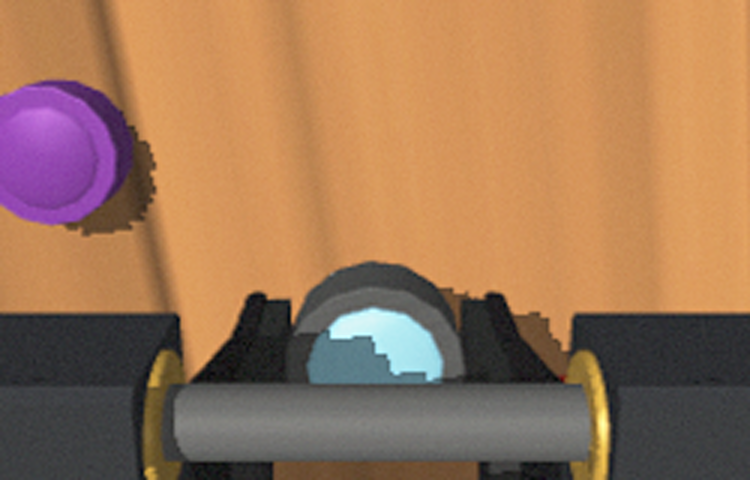

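View pics/s4c.png

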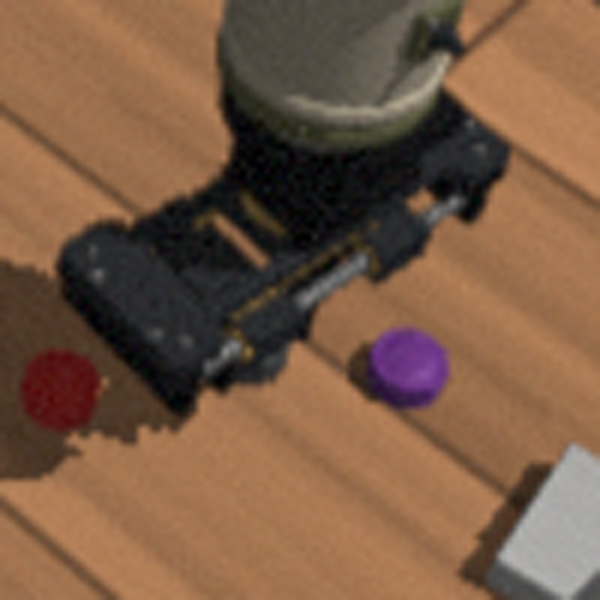

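```bash
cat >> h.py <<'E'
C=np.array([.602,.0343,.117]); yw=np.radians(-8.0)
x0=np.array([np.cos(yw),np.sin(yw),0]); N=-.5*x0+np.array([0,0,np.cos(np.pi/6)]); EX=np.cos(np.pi/6)*x0+np.array([0,0,.5]); EY=np.cross(N,EX)
E
python3 - <<'E'
from h import *
T,o=cur()
T[:3,3]+=[0,0,.09]
plan(T,pose(C+N*.02,-N,EX))
E
```

```text
N 7 lin [0.0202, 0.0275, 0.0003] rot [-0.0004, 0.0745, 0.0006]
 path [[0.483, 0.245, 0.105], [0.499, 0.215, 0.105], [0.516, 0.185, 0.106], [0.532, 0.155, 0.109], [0.547, 0.125, 0.113], [0.563, 0.095, 0.119], [0.578, 0.065, 0.126], [0.592, 0.036, 0.134]]
```

>>> step_arm(linear=[[0,0,-0.03],[0,0,-0.03],[0,0,-0.03],[0.0202,0.0275,0.0003],[0.0202,0.0275,0.0003],[0.0202,0.0275,0.0003],[0.0202,0.0275,0.0003],[0.0202,0.0275,0.0003],[0.0202,0.0275,0.0003],[0.0202,0.0275,0.0003],[0,0,0],[0,0,0],[0,0,0]], delta_rot=[[0,0,0],[0,0,0],[0,0,0],[-0.0004,0.0745,0.0006],[-0.0004,0.0745,0.0006],[-0.0004,0.0745,0.0006],[-0.0004,0.0745,0.0006],[-0.0004,0.0745,0.0006],[-0.0004,0.0745,0.0006],[-0.0004,0.0745,0.0006],[0,0,0],[0,0,0],[0,0,0]], claw=[0.2,0.2,0.2,0.2,0.2,0.2,0.2,0.2,0.2,0.2,0.2,0.2,0.2])

```text
t: 7.87
tool_pos: [0.5911, 0.0358, 0.1329]
eef_rot: [0.019, 0.964, -0.067, 0.257]
wrist_force: [0.1, 0.7, 0.2]
opening: 0.0354
```

```bash
python3 - <<'E'
from h import *
snap("wrist","w5"); crop("w5",130,120,380,280,3,"w5c")
T,o=cur();print(o["t"],o["opening"],o["joints"].round(3),T.round(4).tolist())
d=T[:3,3]-C; print("offset ex,ey,n",d@EX,d@EY,d@N, "axis err", T[:3,2]@EX,T[:3,2]@EY)
print("in tool",(T[:3,:3].T@(C+N*.0-T[:3,3])).round(4))
E
```

```text
7.9167 0.035858125655105905 [-0.784 -0.105  0.494  2.156  0.436  0.639 -0.712] [[0.8593, -0.1378, 0.4925, 0.5913], [-0.1186, -0.9905, -0.0703, 0.0363], [0.4975, 0.002, -0.8674, 0.1331], [0.0, 0.0, 0.0, 1.0]]
offset ex,ey,n -0.0013160601430782497 0.0004948056686034193 0.01939128247469476 axis err -0.002838795928359672 -0.0010994903346462418
in tool [0.0014 0.0005 0.0194]
```

View pics/w5c.png

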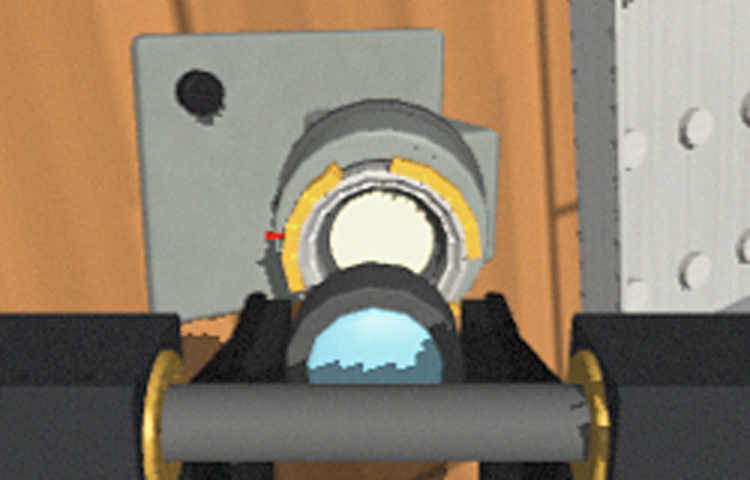

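```bash
python3 - <<'E'
from h import *
from fit import fit
from scipy.optimize import least_squares
q,nn,red,m=fit("w5",(215,165,295,225))
h=np.median(q@N); q=q[abs(q@N-h)<.003]; X=q@EX;Y=q@EY
p=least_squares(lambda p:np.hypot(X-p[0],Y-p[1])-.0258,[C@EX,C@EY],loss="soft_l1",f_scale=.001).x
C2=p[0]*EX+p[1]*EY+h*N; print(C2,h-C@N)
a=np.degrees(np.arctan2(Y-p[1],X-p[0])); print(np.histogram(a%360,72,(0,360))[0])
r=red-C2; print(np.degrees(np.arctan2(r@EY,r@EX)))
E
```

```text
479 plane n [-0.51   0.201  0.836] mean [0.6019 0.0466 0.1161]
red [[219, 197], [220, 197], [219, 198], [220, 198], [221, 198], [222, 198], [223, 198], [224, 198], [219, 199], [220, 199], [221, 199], [222, 199], [223, 199]] [0.587  0.0327 0.0746]
[0.60182038 0.034456   0.11695249] 5.864598868965398e-05
[11 11  9 10 11 14 10 12 12 14 12 13 15 13 13 14 11  0  0  0  0  0  0  6
 13 15 13 14 13 12 13 11 12 13 12 12 13 12 10 13 12  0  0  0  0  0  0  0
  0  0  0  0  0  0  0  0  0  0  0  0  0  0  0  1  7  0  0  0  0  0  0  3]
-173.6300422258844
```

>>> step_arm(linear=[[0.0007,0,0.02],[0.0007,0,0.02],[0,0,0.01],[0,0,0],[0,0,0]], delta_rot=[[0,0,0],[0,0,0],[0,0,0],[0,0,0],[0,0,0]], claw=[0.2,0.2,0.2,0.2,0.2])

```text
t: 8.33
tool_pos: [0.6172, 0.0322, 0.0903]
eef_rot: [0.019, 0.964, -0.066, 0.257]
wrist_force: [-0.5, -0.3, -0.4]
opening: 0.0354
```

```bash
python3 - <<'E'
from h import *
T,o=cur();
print("in tool",(T[:3,:3].T@(C-T[:3,3])).round(4),o["joints"].round(2),o["wrist_force"])
snap("scene","s6"); crop("s6",220,150,320,240,7,"s6c")
E
```

```text
in tool [-0.      0.0001 -0.0308] [-0.77  0.03  0.54  2.15  0.35  0.51 -0.65] [-0.4725389  -0.33362503 -0.36426564]
```

View pics/s6c.png

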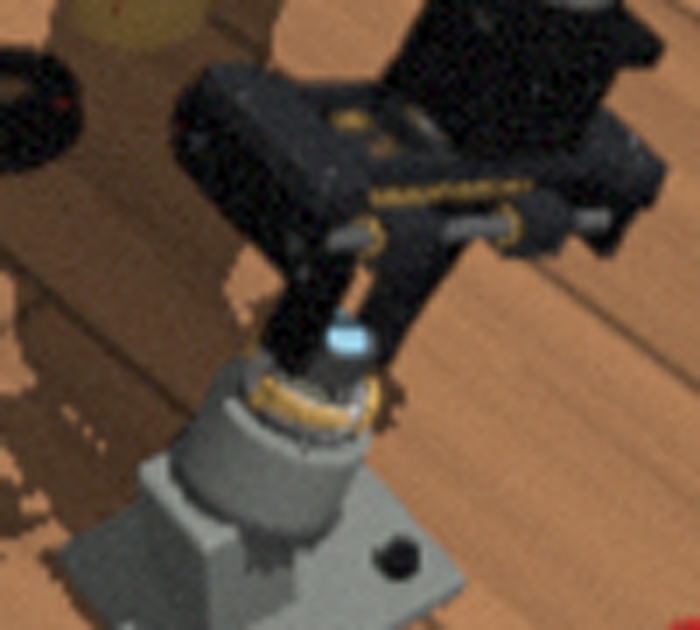

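>>> step_arm(linear=[[0,0,0.003],[0,0,0.003],[0,0,0.003],[0,0,0],[0,0,0]], delta_rot=[[0,0,0],[0,0,0],[0,0,0],[0,0,0],[0,0,0]], claw=[0.2,0.2,0.2,0.2,0.2])

```text
t: 8.8
tool_pos: [0.6221, 0.0314, 0.0843]
eef_rot: [0.018, 0.964, -0.067, 0.258]
wrist_force: [-17.2, 0.1, 18.9]
opening: 0.0355
```

```bash
python3 - <<'E'
from h import *
T,o=cur();
print("in tool",(T[:3,:3].T@(C-T[:3,3])).round(4),o["wrist_force"],o["ft_torque"])
snap("wrist","w7"); crop("w7",170,130,340,280,4,"w7c")
snap("scene","s7"); crop("s7",220,170,300,240,8,"s7c")
E
```

```text
in tool [-0.0012 -0.     -0.0385] [-17.20681072   0.05204944  18.90887464] [-0.16622196  1.93371455 -0.1705458 ]
```

View pics/s7c.png

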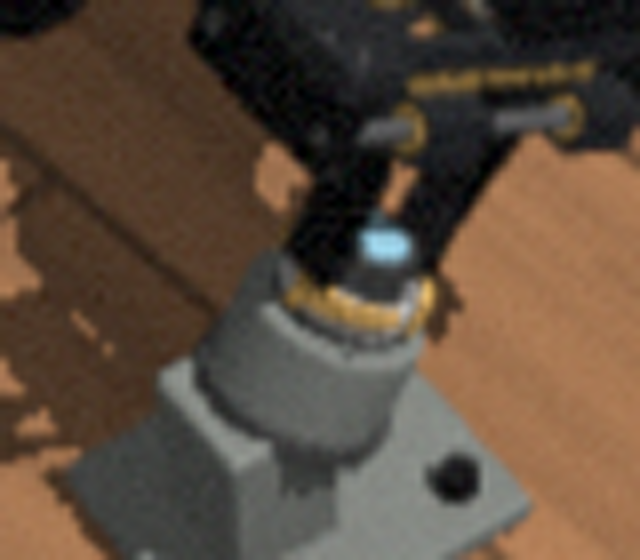

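View pics/w7c.png

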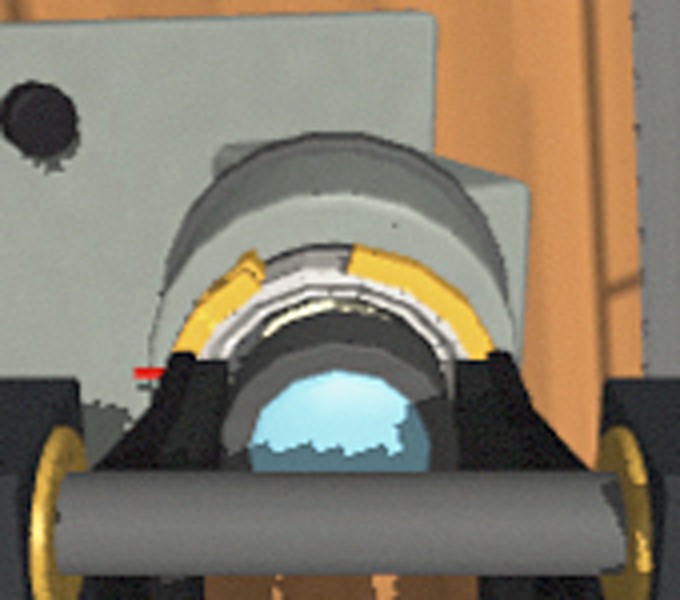

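>>> step_arm(linear=[[0,0,-0.0025],[0,0,0]], delta_rot=[[0,0,0],[0,0,0]], claw=[0.2,0.2])

```text
t: 9.07
tool_pos: [0.6209, 0.0313, 0.086]
eef_rot: [0.018, 0.964, -0.067, 0.258]
wrist_force: [0.2, -0.4, -0.2]
opening: 0.0354
```

```bash
python3 - <<'E'
from h import *
# w5: tool pose at that time
T=np.array([[0.8593,-0.1378,0.4925,0.5913],[-0.1186,-0.9905,-0.0703,0.0363],[0.4975,0.002,-0.8674,0.1331],[0,0,0,1]])
im,w=pts("w5"); Ti=np.linalg.inv(T); t=(w@Ti[:3,:3].T+Ti[:3,3])*1000
for u in (255,):
  for v in range(200,250,2): print(v,u,t[v,u].round(1),im[v,u])
m=(abs(t[...,0])<24)&(abs(t[...,1])<24)&(t[...,2]<-36)&(t[...,2]>-58)&(im.sum(-1)<900)
for z0,z1 in [(-51,-44),(-44,-36)]:
  mm=m&(t[...,2]>z0)&(t[...,2]<z1)
  q=t[mm]; print(z0,len(q),q.min(0).round(1),q.max(0).round(1))
  q=q[(abs(q[:,0])<15)&(q[:,1]<-8)]
  from scipy.optimize import least_squares
  p=least_squares(lambda p:np.hypot(q[:,0]-p[0],q[:,1]-p[1])-18,[0,0],loss="soft_l1").x; print(p,len(q))
E
```

```text
200 255 [-0.2  0.5 32.3] [245 244 224]
202 255 [-0.2  3.  34.1] [244 243 222]
204 255 [-0.2  4.5 33. ] [244 243 222]
206 255 [-0.2  6.  31.8] [250 247 222]
208 255 [ -0.3 -17.  -38.9] [56 56 58]
210 255 [ -0.3 -16.4 -40.9] [66 70 67]
212 255 [ -0.3 -16.9 -45.7] [65 70 66]
214 255 [ -0.3 -16.9 -49. ] [63 63 64]
216 255 [ -0.3 -16.5 -51.1] [106 103 105]
218 255 [ -0.3 -15.5 -51.8] [101  98  98]
220 255 [ -0.3 -14.5 -52.5] [ 99 100  95]
222 255 [ -0.3 -13.1 -52. ] [115 137 145]
224 255 [ -0.3 -12.3 -53. ] [201 244 248]
226 255 [ -0.3 -10.9 -52.8] [215 245 247]
228 255 [ -0.3  -9.5 -52.4] [209 243 246]
230 255 [ -0.3  -8.2 -52.3] [196 241 245]
232 255 [ -0.3  -7.3 -53.1] [188 238 244]
234 255 [ -0.3  -6.3 -53.5] [179 234 242]
236 255 [ -0.3  -5.  -53.6] [179 234 242]
238 255 [ -0.3  -4.1 -54.3] [168 231 239]
240 255 [ -0.3  -2.4 -53.4] [172 231 241]
242 255 [ -0.3  -1.6 -54.3] [117 161 178]
244 255 [ -0.3  -0.2 -54.1] [ 88 117 130]
246 255 [ -0.3   0.8 -54.7] [ 82 116 129]
248 255 [  -0.4  -32.9 -121.8] [68 65 63]
-51 563 [-23.9 -17.4 -51. ] [ 23.9   3.9 -44. ]
[-0.81633996  1.6864503 ] 299
-44 305 [-23.7 -17.2 -44. ] [ 24.   -0.4 -36.1]
[-0.76589898  1.23497709] 188
```

>>> step_arm(linear=[[0,-0.0012,0],[0,0,0.001],[0,0,0.001],[0,0,0]], delta_rot=[[0,0,0],[0,0,0],[0,0,0],[0,0,0]], claw=[0.2,0.2,0.2,0.2])

```text
t: 9.4
tool_pos: [0.6218, 0.0324, 0.0841]
eef_rot: [0.019, 0.964, -0.067, 0.257]
wrist_force: [-16.1, 0.1, 16.9]
opening: 0.0356
```

```bash
python3 - <<'E'
from h import *
T,o=cur();
print("in tool",(T[:3,:3].T@(C-T[:3,3])).round(4),(T[:3,:3].T@o["wrist_force"]).round(1),(T[:3,:3].T@o["ft_torque"]).round(2))
snap("wrist","w8"); crop("w8",170,130,340,280,4,"w8c")
im,w=pts("w8"); Ti=np.linalg.inv(T); t=(w@Ti[:3,:3].T+Ti[:3,3])*1000
from scipy.optimize import least_squares
for v in range(196,236,2): print(v,t[v,255].round(1),im[v,255])
# fingertip
for v in range(214,236,2): print(v,[t[v,u].round(0).tolist() for u in (216,222,286,292)])
E
```

```text
in tool [-0.0009  0.0009 -0.0384] [ -5.4   2.2 -22.6] [-0.37 -1.81 -0.03]
196 [ -0.1 -22.6 -30.2] [129 127 122]
198 [ -0.2 -22.6 -34.3] [120 117 114]
200 [ -0.2 -22.2 -37.4] [239 238 232]
202 [ -0.2 -21.7 -39.9] [203 197 190]
204 [ -0.2 -18.8 -35. ] [194 190 182]
206 [ -0.1 -13.6 -23.7] [71 71 66]
208 [ -0.2 -17.4 -38.7] [68 67 66]
210 [ -0.2 -17.2 -41.8] [68 69 67]
212 [ -0.2 -17.4 -45.7] [68 68 69]
214 [ -0.2 -17.2 -48.6] [61 63 62]
216 [ -0.2 -16.9 -51. ] [105 106 101]
218 [ -0.2 -15.9 -51.6] [98 97 93]
220 [ -0.2 -14.7 -51.8] [97 99 94]
222 [ -0.2 -13.3 -51.5] [113 130 135]
224 [ -0.2 -12.  -51.2] [203 245 248]
226 [ -0.2 -11.4 -52.7] [219 245 247]
228 [ -0.2 -10.4 -53.4] [212 244 246]
230 [ -0.2  -9.4 -53.9] [199 242 245]
232 [ -0.2  -7.8 -53.2] [188 239 244]
234 [ -0.2  -6.9 -53.9] [183 236 243]
214 [[-25.0, -13.0, -38.0], [-21.0, -14.0, -39.0], [nan, nan, nan], [26.0, -6.0, -20.0]]
216 [[-25.0, -12.0, -39.0], [-21.0, -12.0, -38.0], [19.0, -12.0, -39.0], [23.0, -12.0, -38.0]]
218 [[-24.0, -11.0, -40.0], [-21.0, -11.0, -38.0], [19.0, -10.0, -38.0], [23.0, -11.0, -39.0]]
220 [[-24.0, -12.0, -44.0], [-21.0, -10.0, -39.0], [19.0, -10.0, -39.0], [22.0, -11.0, -43.0]]
222 [[-23.0, -11.0, -47.0], [-21.0, -9.0, -42.0], [19.0, -10.0, -43.0], [22.0, -11.0, -46.0]]
224 [[-23.0, -11.0, -50.0], [-20.0, -10.0, -46.0], [19.0, -9.0, -45.0], [22.0, -10.0, -46.0]]
226 [[-23.0, -11.0, -51.0], [-20.0, -10.0, -49.0], [18.0, -10.0, -49.0], [22.0, -10.0, -49.0]]
228 [[-23.0, -10.0, -52.0], [-19.0, -9.0, -51.0], [18.0, -10.0, -52.0], [21.0, -10.0, -52.0]]
230 [[-23.0, -9.0, -54.0], [-19.0, -10.0, -54.0], [18.0, -10.0, -55.0], [21.0, -10.0, -55.0]]
232 [[-22.0, -10.0, -58.0], [-19.0, -10.0, -58.0], [17.0, -10.0, -58.0], [21.0, -10.0, -58.0]]
234 [[-22.0, -10.0, -60.0], [-18.0, -10.0, -61.0], [17.0, -9.0, -58.0], [20.0, -10.0, -61.0]]
```

View pics/w8c.png

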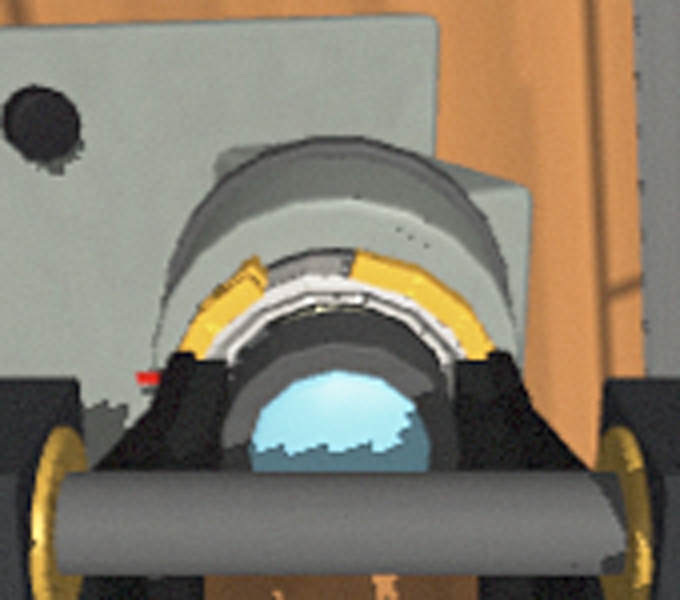

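>>> step_arm(linear=[[0,0,-0.0015],[0,0,0],[0,0,0],[0,0,0],[0,0,0],[0,0,0],[0,0,0]], delta_rot=[[0,0,0],[0,0,0],[0,0,0],[0,0,0],[0,0,0],[0,0,0],[0,0,0]], claw=[0.2,0.6,0.6,0.6,0.6,0.6,0.6])

```text
t: 10.03
tool_pos: [0.6211, 0.0321, 0.0849]
eef_rot: [0.019, 0.964, -0.067, 0.257]
wrist_force: [-0.0, -0.0, 0.2]
opening: 0.0518
```

```bash
cat > snapw.py <<'E'
import sys
from h import *
n=sys.argv[1]; snap("wrist","w"+n); crop("w"+n,170,130,340,280,4,f"w{n}c")
T,o=cur(); print(o["t"],"in tool",(T[:3,:3].T@(C-T[:3,3])).round(4),(T[:3,:3].T@o["wrist_force"]).round(1),(T[:3,:3].T@o["ft_torque"]).round(2),o["opening"])
E
python3 snapw.py 9
```

```text
10.0833 in tool [-0.0007  0.0006 -0.0374] [-0.2  0.4  0.7] [-0.1  -0.68 -0.06] 0.05164640632607888
```

View pics/w9c.png

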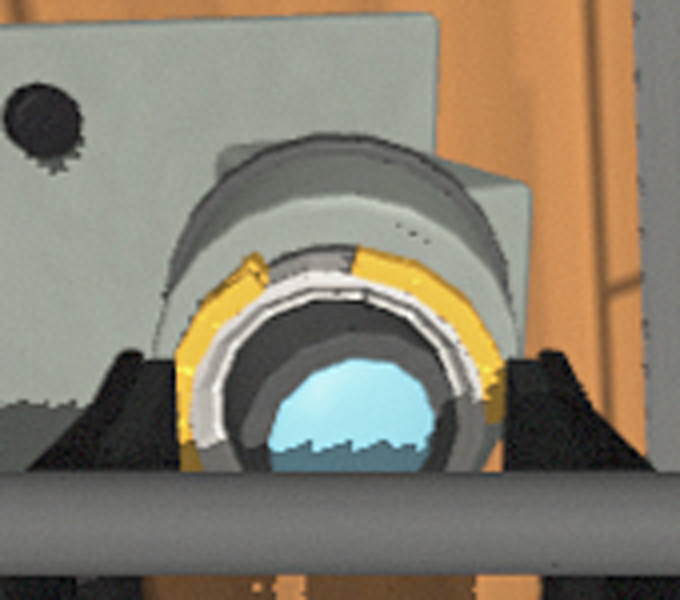

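>>> step_arm(linear=[[0,0,-0.02],[0,0,-0.035],[0,0,-0.035],[0,0,0],[0,0,0]], delta_rot=[[0,0,0],[0,0,0],[0,0,0],[0,0,0],[0,0,0]], claw=[0.6,0.4,0.1,0,0])

```text
t: 10.5
tool_pos: [0.5774, 0.0394, 0.1653]
eef_rot: [0.017, 0.963, -0.067, 0.259]
wrist_force: [0.6, 0.3, -0.7]
opening: 0.0332
```

```bash
python3 snapw.py 10; cat > flat.py <<'E'
import sys
from h import *
im,w=pts(sys.argv[1])
X=(w-C)@EX*1000;Y=(w-C)@EY*1000;Z=(w-C)@N*1000; R=np.hypot(X,Y)
def pl(m,name):
    q=np.stack([X[m],Y[m],Z[m]],1); 
    A=np.c_[q[:,:2],np.ones(len(q))]; s=np.ones(len(q),bool)
    for _ in range(5):
        c=np.linalg.lstsq(A[s],q[s,2],rcond=None)[0]; s=abs(q[:,2]-A@c)<1.5
    print(name,len(q),s.sum(),"slope",c[:2].round(3),"h0",c[2].round(2),"mean xy",q[:,:2].mean(0).round(2))
hsv=cv2.cvtColor(im,cv2.COLOR_RGB2HSV)
br=(hsv[...,0]>12)&(hsv[...,0]<28)&(hsv[...,1]>120)
pl(br&(R<29)&(R>22)&(abs(Z)<6),"lugs")
bl=(hsv[...,0]>85)&(hsv[...,0]<118)&(hsv[...,1]>60)&(R<22); pl(bl,"dome")
pl((R>14)&(R<17.5)&(hsv[...,1]<40)&(abs(Z)<8),"flat top")
E
python3 flat.py w10
```

```text
10.55 in tool [-0.0012  0.0011  0.0531] [-1.   1.  -0.2] [-0.13 -0.64 -0.01] 0.029333652889210683
lugs 483 446 slope [ 0.001 -0.005] h0 0.23 mean xy [-0.99  0.79]
dome 578 378 slope [-0.415  0.105] h0 10.14 mean xy [ 1.88 -0.42]
flat top 257 119 slope [-0.109 -0.099] h0 4.59 mean xy [1.43 4.26]
```

View pics/w10c.png

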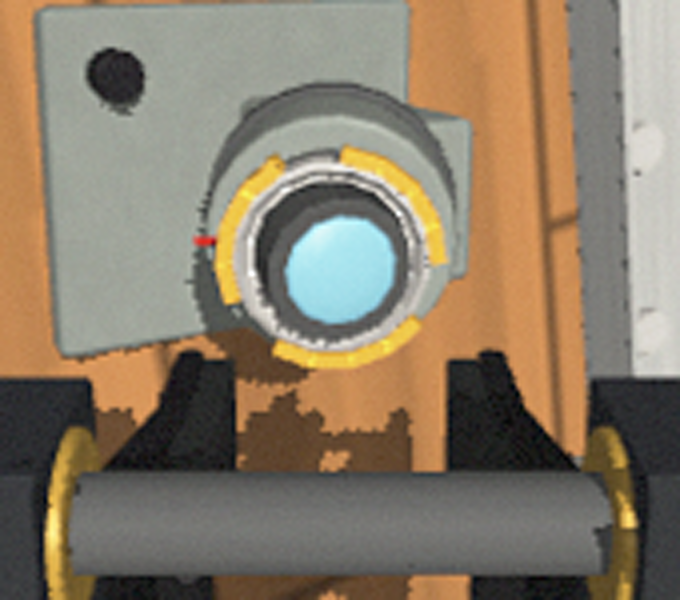

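>>> step_arm(linear=[[-0.0105,0.001,0.015],[0,0,0.015],[0,0,0.01],[0,0,0.01],[0,0,0.006],[0,0,0.006],[0,0,0.006],[0,0,0.006],[0,0,0],[0,0,0]], delta_rot=[[0,0,0],[0,0,0],[0,0,0],[0,0,0],[0,0,0],[0,0,0],[0,0,0],[0,0,0],[0,0,0],[0,0,0]], claw=[0,0,0,0,0,0,0,0,0,0])

```text
t: 11.38
tool_pos: [0.604, 0.0334, 0.0934]
eef_rot: [0.019, 0.964, -0.067, 0.257]
wrist_force: [-0.1, -0.4, 0.2]
opening: 0.0002
```

```bash
python3 snapw.py 11
```

```text
11.4333 in tool [ 0.0097 -0.0004 -0.0213] [ 0.4 -0.3 -0.7] [-0.05 -0.63 -0.1 ] 0.0003724700341204067
```

View pics/w11c.png

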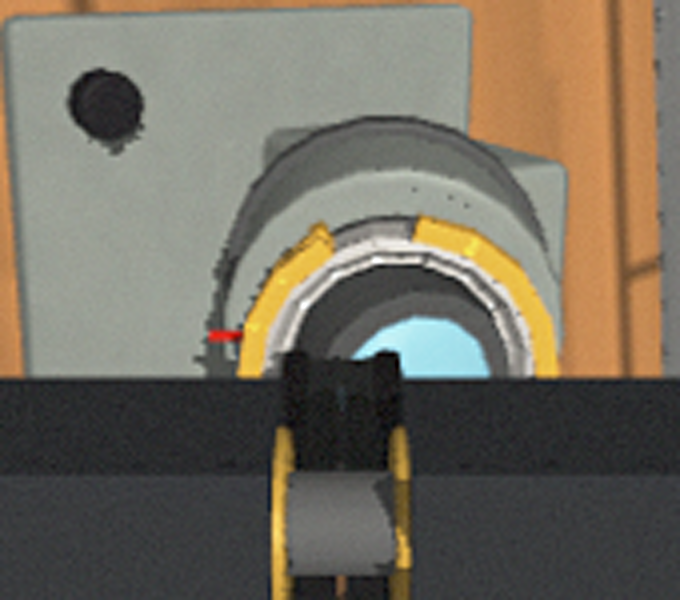

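>>> step_arm(linear=[[0,0,0.003],[0,0,0.003],[0,0,0.002],[0,0,0]], delta_rot=[[0,0,0],[0,0,0],[0,0,0],[0,0,0]], claw=[0,0,0,0])

```text
t: 11.77
tool_pos: [0.608, 0.033, 0.0864]
eef_rot: [0.019, 0.964, -0.067, 0.257]
wrist_force: [-0.6, -0.2, -0.6]
opening: 0.0003
```

>>> step_arm(linear=[[0,0,0.002],[0,0,0.002],[0,0,0]], delta_rot=[[0,0,0],[0,0,0],[0,0,0]], claw=[0,0,0])

```text
t: 12.02
tool_pos: [0.61, 0.0327, 0.0829]
eef_rot: [0.019, 0.964, -0.067, 0.257]
wrist_force: [-0.5, 0.3, 0.1]
opening: 0.0005
```

>>> step_arm(linear=[[0,0,0.0015],[0,0,0.001],[0,0,0]], delta_rot=[[0,0,0],[0,0,0],[0,0,0]], claw=[0,0,0])

```text
t: 12.27
tool_pos: [0.6113, 0.0326, 0.081]
eef_rot: [0.019, 0.964, -0.067, 0.257]
wrist_force: [-0.5, -0.6, 0.5]
opening: 0.0003
```

```bash
python3 snapw.py 12
```

```text
12.3167 in tool [ 0.0098 -0.0004 -0.0359] [ 0.5 -0.3 -0.1] [-0.1  -0.63 -0.04] 0.0004578861368876459
```

View pics/w12c.png

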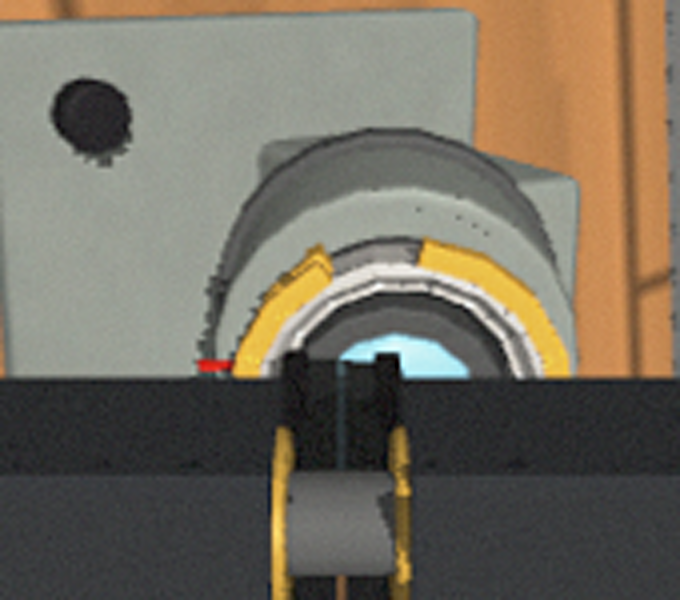

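>>> step_arm(linear=[[0.005,0,-0.001],[0.003,0,0],[0,0,0.002],[0,0,0.0015],[0,0,0]], delta_rot=[[0,0,0],[0,0,0],[0,0,0],[0,0,0],[0,0,0]], claw=[0,0,0,0,0])

```text
t: 12.73
tool_pos: [0.6199, 0.0317, 0.0855]
eef_rot: [0.018, 0.964, -0.068, 0.258]
wrist_force: [-43.9, -0.9, 51.8]
opening: 0.0003
```

>>> step_arm(linear=[[0,0,-0.004],[0,0,-0.03],[0,0,-0.04],[0,0,-0.02],[0,0,0],[0,0,0]], delta_rot=[[0,0,0],[0,0,0],[0,0,0],[0,0,0],[0,0,0],[0,0,0]], claw=[0,0.2,0.4,0.6,0.6,0.6])

```text
t: 13.23
tool_pos: [0.5735, 0.0387, 0.1655]
eef_rot: [0.018, 0.964, -0.067, 0.258]
wrist_force: [-0.1, 0.1, -0.1]
opening: 0.0262
```

```bash
python3 snapw.py 13; python3 flat.py w13
```

```text
13.2833 in tool [ 0.0017 -0.0002  0.0555] [ 0.2  0.1 -0. ] [-0.09 -0.69 -0.06] 0.030127046073350143
lugs 483 450 slope [ 0.005 -0.004] h0 0.26 mean xy [-1.05  1.1 ]
dome 598 320 slope [0.029 0.18 ] h0 5.26 mean xy [-0.82  0.24]
flat top 336 302 slope [-0.013 -0.001] h0 2.22 mean xy [-0.72  1.93]
```

View pics/w13c.png

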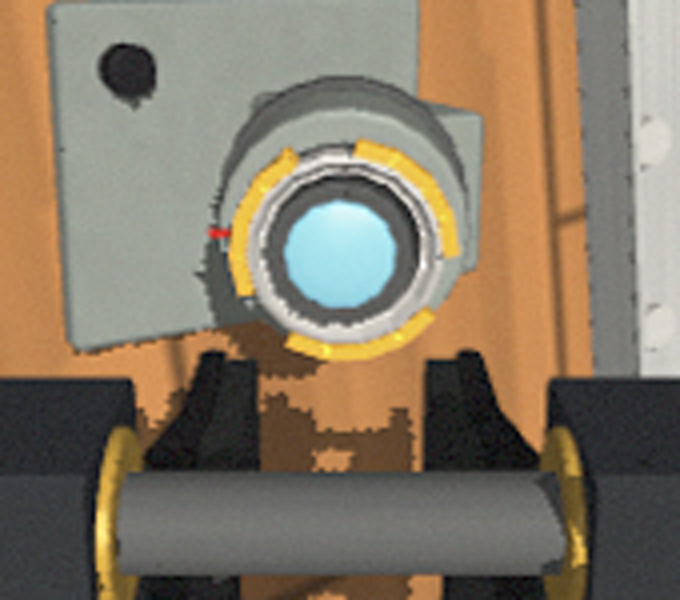

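```bash
python3 - <<'E'
from h import *
T,o=cur(); print(o["joints"].round(2))
plan(T,pose([.4395,-.2588,.09],[0,0,-1],[.99,-.14,0]))
E
```

```text
[-0.83 -0.2   0.49  2.16  0.48  0.74 -0.75]
N 9 lin [-0.0122, 0.0347, 0.0051] rot [0.0001, -0.058, 0.0001]
 path [[0.573, 0.038, 0.164], [0.547, -0.028, 0.144], [0.519, -0.095, 0.125], [0.488, -0.16, 0.109], [0.456, -0.226, 0.096]]
```

>>> step_arm(linear=[[-0.0122,0.0347,0.0051],[-0.0122,0.0347,0.0051],[-0.0122,0.0347,0.0051],[-0.0122,0.0347,0.0051],[-0.0122,0.0347,0.0051],[-0.0122,0.0347,0.0051],[-0.0122,0.0347,0.0051],[-0.0122,0.0347,0.0051],[-0.0122,0.0347,0.0051],[0,0,0],[0,0,0],[0,0,0]], delta_rot=[[0,-0.058,0],[0,-0.058,0],[0,-0.058,0],[0,-0.058,0],[0,-0.058,0],[0,-0.058,0],[0,-0.058,0],[0,-0.058,0],[0,-0.058,0],[0,0,0],[0,0,0],[0,0,0]], claw=[0.7,0.7,0.7,0.7,0.7,0.7,0.7,0.7,0.7,0.7,0.7,0.7])

```text
t: 14.28
tool_pos: [0.4394, -0.2579, 0.0896]
eef_rot: [0.002, 0.997, -0.071, 0.0]
wrist_force: [0.2, 1.2, 0.0]
opening: 0.061
```

```bash
python3 snapw.py 14; python3 - <<'E'
from h import *
T,o=cur(); print(o["joints"].round(2),T[:3,3],T[:3,0])
im,w=pts("w14"); R=np.hypot(w[...,0]-.4395,w[...,1]+.2588)
hsv=cv2.cvtColor(im,cv2.COLOR_RGB2HSV)
ok=(R<.05)&(hsv[...,2]>0)
for lo,hi in [(.014,.022),(.028,.036)]:
    m=ok&(w[...,2]>lo)&(w[...,2]<hi); q=w[m]; print(len(q),q.mean(0),(q.min(0)+q.max(0))/2,np.ptp(q,axis=0))
r=ok&((hsv[...,0]<6)|(hsv[...,0]>174))&(hsv[...,1]>140)&(w[...,2]>.013)
q=w[r]; print(len(q)); a=np.degrees(np.arctan2(q[:,1]+.2588,q[:,0]-.4395)); print(np.sort(a).round(0).tolist())
crop("w14",200,140,330,240,6,"w14d")
E
```

```text
14.3333 in tool [ 0.12   -0.3105 -0.0274] [-0.1 -1.1  0.5] [-0.07 -0.07 -0.01] 0.06090066001686795
[-0.56  0.27  1.15  1.93 -0.28  1.11  0.56] [ 0.44015565 -0.25663474  0.09007713] [ 0.99034766 -0.13859098  0.00201295]
1904 [ 0.44089561 -0.2562945   0.01796945] [ 0.44027314 -0.25969762  0.01804631] [0.06627278 0.06656916 0.00788615]
728 [ 0.44045952 -0.25914215  0.03172734] [ 0.44034041 -0.25952222  0.03101409] [0.04011477 0.04032117 0.00587865]
28
[-92.0, -92.0, -92.0, -92.0, 21.0, 22.0, 22.0, 22.0, 22.0, 23.0, 23.0, 23.0, 23.0, 23.0, 24.0, 24.0, 25.0, 142.0, 142.0, 143.0, 143.0, 144.0, 144.0, 145.0, 145.0, 145.0, 145.0, 174.0]
```

View pics/w14c.png

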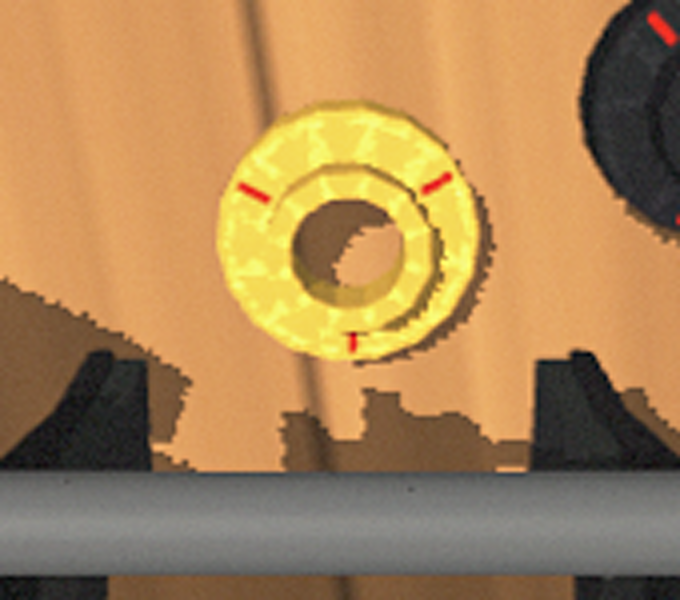

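View pics/w14d.png

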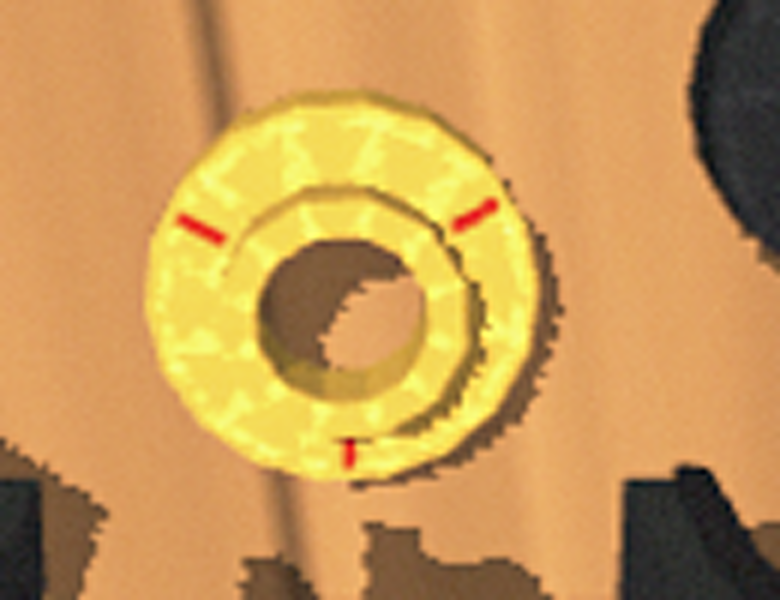

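>>> step_arm(linear=[[0,0.001,0.03],[0,0.001,0.03],[0,0,0.025],[0,0,0],[0,0,0]], delta_rot=[[0,0,0],[0,0,0],[0,0,0],[0,0,0],[0,0,0]], claw=[0.7,0.7,0.7,0.7,0.7])

```text
t: 14.75
tool_pos: [0.4401, -0.2579, 0.0059]
eef_rot: [0.001, 0.998, -0.069, 0.001]
wrist_force: [0.2, -0.5, 0.6]
opening: 0.0607
```

>>> step_arm(linear=[[0,0.0013,0.012],[0,0,0.0105],[0,0,0],[0,0,0],[0,0,0],[0,0,0],[0,0,0],[0,0,0],[0,0,0],[0,0,0],[0,0,0]], delta_rot=[[0,0,0],[0,0,0],[0,0,0],[0,0,0],[0,0,0],[0,0,0],[0,0,0],[0,0,0],[0,0,0],[0,0,0],[0,0,0]], claw=[0.7,0.7,0.7,0.2,0.2,0.2,0.2,0.2,0.2,0.2,0.2], squeeze=40)

```text
t: 15.67
tool_pos: [0.4401, -0.2608, -0.0166]
eef_rot: [0.001, 0.998, -0.07, 0.001]
wrist_force: [0.2, 0.0, 5.4]
opening: 0.0389
```

```bash
python3 snapw.py 15; python3 - <<'E'
from h import *
T,o=cur(); print(o["joints"].round(2),T[:3,3],T[:3,0],o["wrist_force"])
E
```

```text
15.7167 in tool [ 0.1196 -0.3146 -0.1338] [-1.  -0.8 -6.3] [ 0.05 -0.25 -0.07] 0.03947111244206622
[-0.38  0.46  0.98  2.01 -0.48  0.92  0.71] [ 0.44007232 -0.26085579 -0.01657417] [ 0.99025366 -0.13924503  0.00291829] [-0.85022006  0.94123376  6.26490124]
```

View pics/w15c.png

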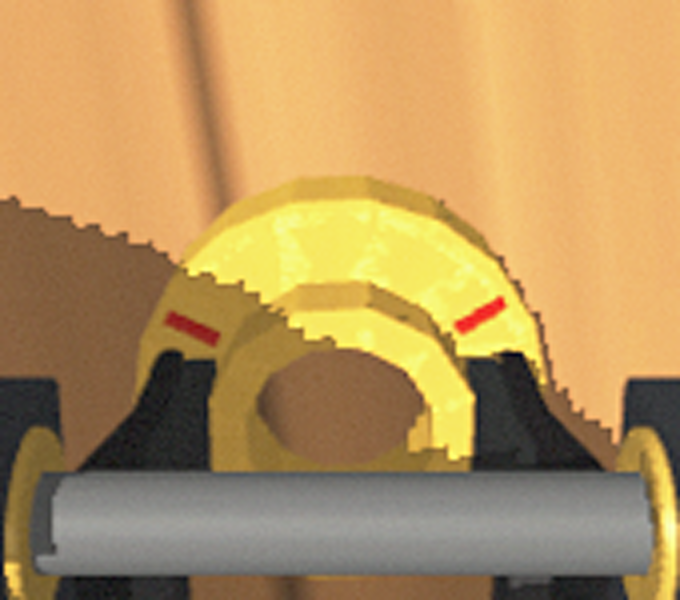

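>>> step_arm(linear=[[0,0,-0.01],[0,0,-0.03],[0,0,-0.03],[0,0,0],[0,0,0]], delta_rot=[[0,0,0],[0,0,0],[0,0,0],[0,0,0],[0,0,0]], claw=[0.2,0.2,0.2,0.2,0.2])

```text
t: 16.13
tool_pos: [0.4405, -0.2608, 0.0545]
eef_rot: [0.001, 0.998, -0.07, 0.002]
wrist_force: [-0.6, 0.1, -1.2]
opening: 0.0392
```

```bash
cat > ringm.py <<'E'
import sys
from h import *
from scipy.optimize import least_squares
n=sys.argv[1]
import station
T,o=cur(); snap("wrist","w"+n); crop("w"+n,170,130,340,280,4,f"w{n}c")
im,w=pts("w"+n); Ti=np.linalg.inv(T); t=(w@Ti[:3,:3].T+Ti[:3,3])*1000
hsv=cv2.cvtColor(im,cv2.COLOR_RGB2HSV)
br=(hsv[...,0]>12)&(hsv[...,0]<32)&(hsv[...,1]>110)&(abs(t[...,0])<40)&(abs(t[...,1])<40)&(t[...,2]<-5)&(t[...,2]>-60)
z=t[br][:,2]; print(np.histogram(z,np.arange(-60,0,3)))
np.save("pics/t.npy",t)
pl=br&(t[...,2]>-40)&(t[...,2]<-28)
# plate top points: fit plane
q=t[pl]; R=np.hypot(q[:,0],q[:,1])
red=((hsv[...,0]<6)|(hsv[...,0]>174))&(hsv[...,1]>140)&(abs(t[...,0])<40)&(abs(t[...,1])<40)&(t[...,2]<-5)&(t[...,2]>-60)
_,lab,st,ce=cv2.connectedComponentsWithStats(red.astype(np.uint8))
for i in range(1,len(st)):
    if st[i,4]>5: print("red",ce[i].round(1),st[i,4],t[lab==i].mean(0).round(1), t[lab==i].min(0).round(1), t[lab==i].max(0).round(1))
print(o["t"],o["opening"],o["joints"].round(2),T[:3,3].round(4))
E
python3 ringm.py 16
```

```text
(array([   3,    4,   16,  832,  353,  135,  130,  147, 2221,  164,   92,
         69,   71,   66,   32,    0,    0,    0,    0]), array([-60, -57, -54, -51, -48, -45, -42, -39, -36, -33, -30, -27, -24,
       -21, -18, -15, -12,  -9,  -6,  -3]))
red [289.6 208.3] 40 [ 21.8 -15.9 -34.9] [ 18.3 -18.7 -36.2] [ 25.2 -13.4 -33.3]
red [218.  211.6] 39 [-23.6 -13.7 -35. ] [-27.4 -16.2 -35.9] [-19.8 -11.1 -34. ]
16.1333 0.03916364397989619 [-0.49  0.34  1.1   1.96 -0.35  1.05  0.62] [ 0.4405 -0.2608  0.0545]
```

View pics/w16c.png

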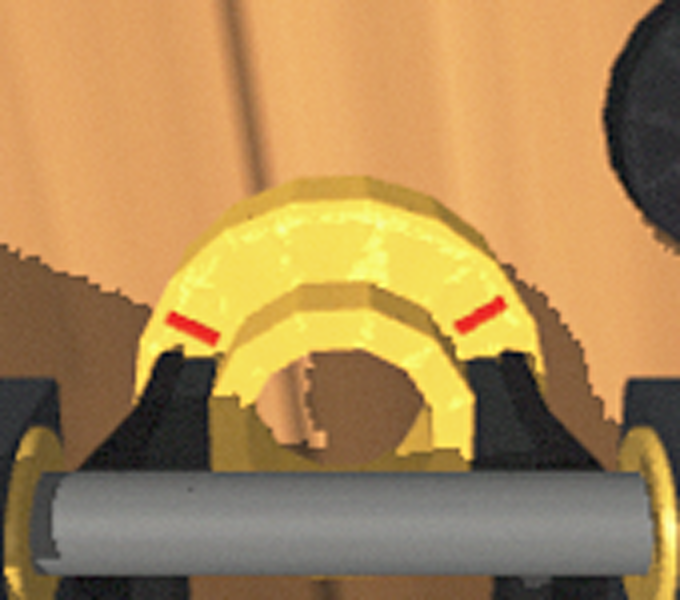

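```bash
python3 - <<'E'
from h import *
from scipy.optimize import least_squares
for f in ("w13","w10","w1"):
    im,w=pts(f); hsv=cv2.cvtColor(im,cv2.COLOR_RGB2HSV)
    X=(w-C)@EX*1000;Y=(w-C)@EY*1000;Z=(w-C)@N*1000;R=np.hypot(X,Y)
    m=(hsv[...,0]>12)&(hsv[...,0]<30)&(hsv[...,1]>120)&(R<31)&(R>22)&(abs(Z)<2.5)
    x,y=X[m],Y[m]
    p=least_squares(lambda p:np.hypot(x-p[0],y-p[1])-p[2],[0,0,26],loss="soft_l1").x
    a=np.degrees(np.arctan2(y-p[1],x-p[0]))%120
    # gap centre: circular mean of complement
    b=np.sort(a); 
    lo=np.percentile(b[b<105],99.5); hi=np.percentile(b[b>105],3) if (b>105).any() else None
    ph=np.angle(np.exp(1j*np.radians(a*3)).mean()); print(f,p,len(x),"lugcentre",np.degrees(ph)/3%120,"gapcentre",(np.degrees(ph)/3+60)%120,np.median(Z[m]))
E
```

```text
w13 [-0.21121632  0.10199441 25.79143334] 471 lugcentre 42.037856334498706 gapcentre 102.03785633449871 0.2789748057347188
w10 [-0.16022183  0.11167019 25.79516811] 466 lugcentre 41.77139756974709 gapcentre 101.77139756974708 0.2516701016527303
w1 [-0.14934277  0.10737215 25.78919127] 299 lugcentre 41.60527514319613 gapcentre 101.60527514319614 0.2847278724787322
```

```bash
python3 - <<'E'
from h import *
T,o=cur()
T[:3,3]+=[0,0,.1]
a=np.radians(69); X=np.cos(a)*EX+np.sin(a)*EY
T1=pose(C,-N,X); 
for h in (.025,):
    T1[:3,3]=C-T1[:3,:3]@np.array([-.0003,-.0016,-.017+0])+N*h
    print(T1[:3,3])
    d,r,n=plan(T,T1)
    S=np.eye(4);S[:3,:3]=Ro.from_rotvec(r).as_matrix();S[:3,3]=d
    A=T.copy()
    for i in range(n): A=A@S; print((A[:3,3]-A[:3,2]*.017).round(3),end=" ")
    print(A.round(3)[:3,3])
E
```

```text
[0.59937132 0.03437324 0.12472882]
N 12 lin [0.0228, -0.0188, 0.0018] rot [-0.026, 0.038, -0.0979]
 path [[0.44, -0.26, 0.153], [0.51, -0.207, 0.149], [0.563, -0.136, 0.145], [0.593, -0.053, 0.138], [0.599, 0.034, 0.125]]
[ 0.464 -0.244  0.169] [ 0.487 -0.226  0.167] [ 0.508 -0.206  0.166] [ 0.527 -0.183  0.165] [ 0.544 -0.159  0.163] [ 0.559 -0.134  0.161] [ 0.571 -0.107  0.159] [ 0.58  -0.079  0.157] [ 0.587 -0.051  0.154] [ 0.591 -0.022  0.15 ] [0.592 0.007 0.145] [0.591 0.036 0.139] [0.599 0.034 0.125]
```

>>> step_arm(linear=[[0,0,-0.03],[0,0,-0.035],[0,0,-0.035],[0.0228,-0.0188,0.0018],[0.0228,-0.0188,0.0018],[0.0228,-0.0188,0.0018],[0.0228,-0.0188,0.0018],[0.0228,-0.0188,0.0018],[0.0228,-0.0188,0.0018],[0.0228,-0.0188,0.0018],[0.0228,-0.0188,0.0018],[0.0228,-0.0188,0.0018],[0.0228,-0.0188,0.0018],[0.0228,-0.0188,0.0018],[0.0228,-0.0188,0.0018],[0,0,0],[0,0,0],[0,0,0]], delta_rot=[[0,0,0],[0,0,0],[0,0,0],[-0.026,0.038,-0.0979],[-0.026,0.038,-0.0979],[-0.026,0.038,-0.0979],[-0.026,0.038,-0.0979],[-0.026,0.038,-0.0979],[-0.026,0.038,-0.0979],[-0.026,0.038,-0.0979],[-0.026,0.038,-0.0979],[-0.026,0.038,-0.0979],[-0.026,0.038,-0.0979],[-0.026,0.038,-0.0979],[-0.026,0.038,-0.0979],[0,0,0],[0,0,0],[0,0,0]], claw=[0.2,0.2,0.2,0.2,0.2,0.2,0.2,0.2,0.2,0.2,0.2,0.2,0.2,0.2,0.2,0.2,0.2,0.2])

```text
t: 17.68
tool_pos: [0.599, 0.0331, 0.1234]
eef_rot: [0.161, 0.833, 0.49, 0.201]
wrist_force: [-0.1, -0.8, -0.3]
opening: 0.039
```

```bash
cat > rel.py <<'E'
from h import *
T,o=cur(); 
c=T[:3,3]+T[:3,:3]@np.array([-.0003,-.0016,-.017])-C
f=T[:3,:3].T@o["wrist_force"]; m=T[:3,:3].T@o["ft_torque"]
print("t",round(o["t"],2),"ring org mm ex,ey,n",(c@EX*1e3).round(1),(c@EY*1e3).round(1),(c@N*1e3).round(1),"above seat",((c@N+.014)*1e3).round(1),"tau",np.degrees(np.arctan2(T[:3,0]@EY,T[:3,0]@EX)).round(1),"axis err",(T[:3,2]@EX).round(4),(T[:3,2]@EY).round(4))
print("in-tool corr",(T[:3,:3].T@(-c)*1e3).round(1),"F",f.round(1),"M",m.round(2),"open",o["opening"].round(4),"q",o["joints"].round(2))
ax=np.cross(T[:3,2],-N); print("rot to align (tool)",(T[:3,:3].T@ax).round(4))
E
python3 rel.py; python3 ringm.py 17
```

```text
t 17.68 ring org mm ex,ey,n -0.8 -1.3 23.9 above seat 37.9 tau 68.9 axis err -0.0024 -0.0022
(array([   2,    4,   10,  995,  193,  128,  138,  184, 2188,  138,   81,
         68,   70,   67,   22,    0,    0,    0,    0]), array([-60, -57, -54, -51, -48, -45, -42, -39, -36, -33, -30, -27, -24,
       -21, -18, -15, -12,  -9,  -6,  -3]))
red [289.6 208.3] 40 [ 22.2 -16.1 -35.4] [ 18.7 -18.7 -36.5] [ 25.8 -13.5 -34. ]
red [217.8 211.4] 40 [-23.3 -13.9 -35.2] [-27.  -16.4 -36.3] [-19.3 -11.2 -34.2]
17.6833 0.0389802290480732 [-1.11 -0.12  0.83  2.16  0.5   0.63  0.45] [0.599  0.0331 0.1234]Traceback (most recent call last):
  File "rel.py", line 6, in <module>
    print("in-tool corr",(T[:3,:3].T@(-c)*1e3).round(1),"F",f.round(1),"M",m.round(2),"open",o["opening"].round(4),"q",o["joints"].round(2))
                                                                                             ^^^^^^^^^^^^^^^^^^
AttributeError: 'float' object has no attribute 'round'
```

View pics/w17c.png

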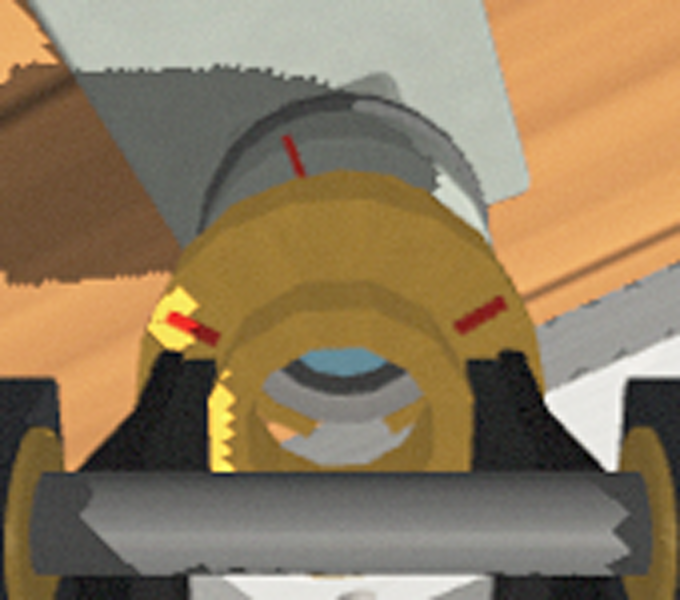

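```bash
sed -i 's/o\["opening"\].round(4)/round(o["opening"],4)/; s/-C$/-(C-.0002*EX+.0001*EY)/' rel.py; python3 rel.py
```

```text
t 17.73 ring org mm ex,ey,n 0.0 -1.7 24.0 above seat 38.0 tau 68.9 axis err -0.0017 -0.0024
in-tool corr [ 1.7 -0.6 24. ] F [0.5 0.5 0.5] M [ 0.67 -0.29 -0.07] open 0.0396 q [-1.11 -0.12  0.83  2.16  0.5   0.63  0.45]
rot to align (tool) [-0.0008  0.0028 -0.    ]
```

>>> step_arm(linear=[[0.0015,-0.0005,0.005],[0,0,0.006],[0,0,0.005],[0,0,0],[0,0,0]], delta_rot=[[0,0.0025,0],[0,0,0],[0,0,0],[0,0,0],[0,0,0]], claw=[0.2,0.2,0.2,0.2,0.2])

```text
t: 18.15
tool_pos: [0.6076, 0.0338, 0.1096]
eef_rot: [0.161, 0.832, 0.49, 0.202]
wrist_force: [-0.2, -0.5, -1.3]
opening: 0.0394
```

```bash
python3 rel.py; python3 snapw.py 18
```

```text
t 18.15 ring org mm ex,ey,n -0.2 0.5 7.8 above seat 21.8 tau 69.0 axis err -0.0006 -0.0
in-tool corr [-0.4  0.4  7.8] F [-0.8 -0.6  1.1] M [ 0.64 -0.24 -0.03] open 0.0394 q [-1.12 -0.06  0.86  2.16  0.44  0.57  0.5 ]
rot to align (tool) [-0.0005  0.0002  0.    ]
18.2 in tool [-0.001 -0.001 -0.009] [-0.4 -0.1  1.1] [ 0.69 -0.28 -0.06] 0.0389727846759295
```

View pics/w18c.png

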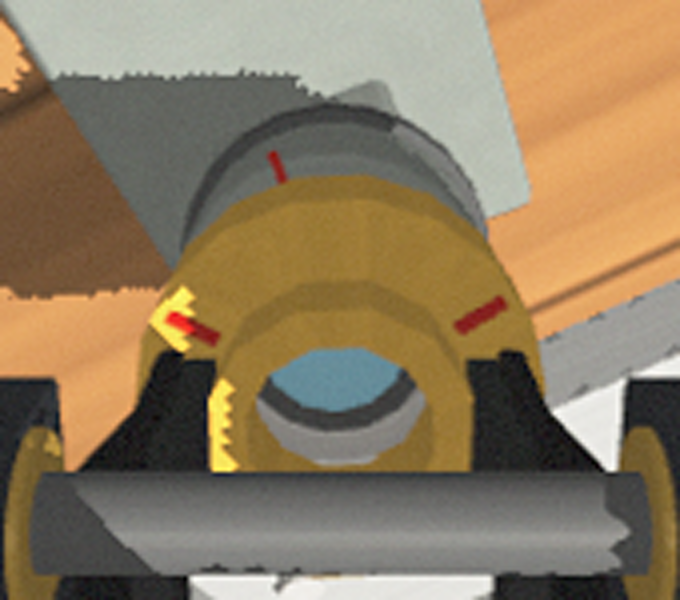

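>>> step_arm(linear=[[0,0,0.003],[0,0,0.003],[0,0,0.002],[0,0,0.002],[0,0,0]], delta_rot=[[0,0,0],[0,0,0],[0,0,0],[0,0,0],[0,0,0]], claw=[0.2,0.2,0.2,0.2,0.2])

```text
t: 18.62
tool_pos: [0.6126, 0.0337, 0.1011]
eef_rot: [0.161, 0.832, 0.49, 0.203]
wrist_force: [0.1, -0.2, -0.9]
opening: 0.0392
```

```bash
python3 rel.py
```

```text
t 18.62 ring org mm ex,ey,n -0.2 1.0 -2.1 above seat 11.9 tau 69.0 axis err -0.0003 0.0011
in-tool corr [-0.9  0.5 -2.1] F [-0.3 -0.3  0.9] M [ 0.68 -0.24 -0.09] open 0.0392 q [-1.12 -0.02  0.88  2.16  0.4   0.53  0.53]
rot to align (tool) [-0.0007 -0.0009 -0.    ]
```

>>> step_arm(linear=[[-0.0006,0.0003,0.0015],[0,0,0.0015],[0,0,0.001],[0,0,0]], delta_rot=[[0,0,0],[0,0,0],[0,0,0],[0,0,0]], claw=[0.2,0.2,0.2,0.2])

```text
t: 18.95
tool_pos: [0.6146, 0.0328, 0.0979]
eef_rot: [0.161, 0.832, 0.49, 0.203]
wrist_force: [-0.2, -0.2, -1.4]
opening: 0.0394
```

```bash
python3 rel.py
```

```text
t 18.95 ring org mm ex,ey,n 0.0 0.4 -5.9 above seat 8.1 tau 69.0 axis err -0.0001 0.0014
in-tool corr [-0.4  0.1 -5.9] F [-0.5 -0.7  1.1] M [ 0.64 -0.25 -0.01] open 0.0394 q [-1.12 -0.01  0.89  2.16  0.38  0.52  0.55]
rot to align (tool) [-0.0006 -0.0012 -0.    ]
```

>>> step_arm(linear=[[0,0,0.0015],[0,0,0.0015],[0,0,0.001],[0,0,0]], delta_rot=[[0,0,0],[0,0,0],[0,0,0],[0,0,0]], claw=[0.2,0.2,0.2,0.2])

```text
t: 19.28
tool_pos: [0.6166, 0.0325, 0.0944]
eef_rot: [0.161, 0.832, 0.49, 0.203]
wrist_force: [0.0, -0.2, 0.0]
opening: 0.0394
```

```bash
python3 rel.py
```

```text
t 19.28 ring org mm ex,ey,n -0.0 0.4 -9.9 above seat 4.1 tau 69.0 axis err -0.0001 0.0013
in-tool corr [-0.4  0.2 -9.9] F [-0.1  0.1  0. ] M [ 0.63 -0.27 -0.01] open 0.0394 q [-1.12  0.01  0.89  2.16  0.36  0.51  0.57]
rot to align (tool) [-0.0006 -0.0012  0.    ]
```

>>> step_arm(linear=[[0,0,0.001],[0,0,0.0008],[0,0,0]], delta_rot=[[0,0,0],[0,0,0],[0,0,0]], claw=[0.2,0.2,0.2])

```text
t: 19.53
tool_pos: [0.6174, 0.0325, 0.093]
eef_rot: [0.16, 0.832, 0.49, 0.203]
wrist_force: [-4.3, -0.4, 3.7]
opening: 0.0392
```

```bash
python3 rel.py
```

```text
t 19.53 ring org mm ex,ey,n 0.1 0.5 -11.5 above seat 2.5 tau 69.0 axis err -0.0003 0.0015
in-tool corr [ -0.5   0.1 -11.5] F [-1.5 -1.3 -5.3] M [ 0.93 -0.51 -0.02] open 0.0392 q [-1.11  0.02  0.89  2.16  0.34  0.5   0.58]
rot to align (tool) [-0.0008 -0.0013  0.    ]
```

>>> step_arm(linear=[[0,0,0],[0,0,0],[0,0,0],[0,0,0],[0,0,0],[0,0,0]], delta_rot=[[0,0,0.08],[0,0,0.09],[0,0,0.09],[0,0,0.09],[0,0,0.09],[0,0,0]], claw=[0.2,0.2,0.2,0.2,0.2,0.2])

```text
t: 20.03
tool_pos: [0.6177, 0.0325, 0.0932]
eef_rot: [0.112, 0.92, 0.295, 0.234]
wrist_force: [-0.5, 0.5, 1.4]
opening: 0.0388
```

```bash
python3 rel.py; python3 ringm.py 20
```

```text
t 20.03 ring org mm ex,ey,n 0.7 1.3 -11.5 above seat 2.5 tau 43.5 axis err 0.0004 0.0018
in-tool corr [ -1.3   0.5 -11.5] F [ 0.5 -0.2 -1.5] M [ 0.4  -0.53 -0.06] open 0.0388 q [-1.13  0.02  0.91  2.16  0.34  0.5   0.13]
rot to align (tool) [-0.001  -0.0015  0.    ]
(array([   1,    4,   12,  944,  223,  123,  137,  154, 2205,  156,   76,
         68,   67,   67,   24,    0,    3,    2,    0]), array([-60, -57, -54, -51, -48, -45, -42, -39, -36, -33, -30, -27, -24,
       -21, -18, -15, -12,  -9,  -6,  -3]))
red [218.5 186.3] 10 [-25.8 -24.  -10.9] [-26.7 -25.2 -11.9] [-24.8 -22.9  -8.1]
red [289.5 208.5] 40 [ 22.1 -15.8 -35. ] [ 18.6 -18.6 -36.3] [ 25.5 -13.4 -33.4]
red [217.9 211.6] 39 [-23.4 -13.9 -35.3] [-27.1 -16.  -36.2] [-19.6 -11.2 -33.4]
20.0333 0.03875615934158321 [-1.13  0.02  0.91  2.16  0.34  0.5   0.13] [0.6177 0.0325 0.0932]
```

View pics/w20c.png

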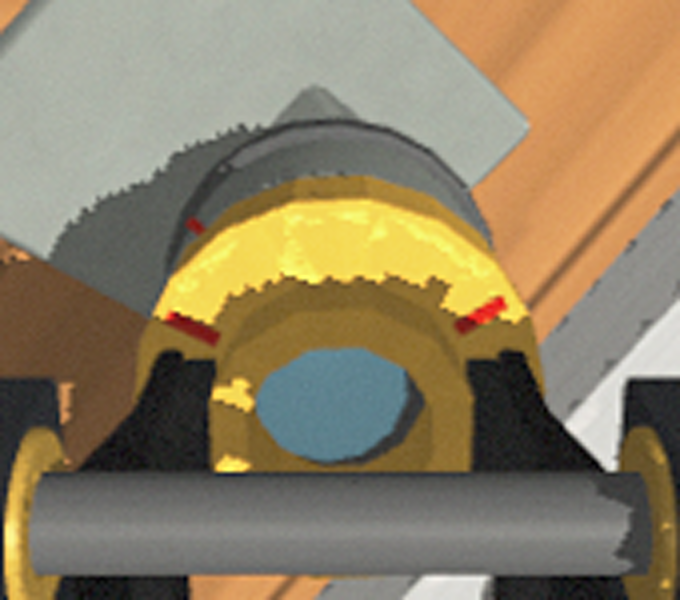

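>>> step_arm(linear=[[-0.0004,0.0002,0],[-0.0004,0.0001,0],[-0.0002,0,0],[-0.0002,0,0],[0,0,0]], delta_rot=[[0,0,0.07],[0,0,0.09],[0,0,0.09],[0,0,0.07],[0,0,0]], claw=[0.2,0.2,0.2,0.2,0.2])

```text
t: 20.5
tool_pos: [0.6169, 0.0314, 0.0929]
eef_rot: [0.074, 0.955, 0.147, 0.248]
wrist_force: [-0.2, -1.3, 1.3]
opening: 0.0392
```

```bash
python3 rel.py
```

```text
t 20.5 ring org mm ex,ey,n 0.3 0.4 -11.5 above seat 2.5 tau 25.4 axis err 0.0004 0.0015
in-tool corr [ -0.4   0.2 -11.5] F [-0.   1.4 -1.1] M [-0.2  -0.49  0.07] open 0.0392 q [-1.13  0.01  0.91  2.16  0.35  0.5  -0.18]
rot to align (tool) [-0.0012 -0.001  -0.    ]
```

>>> step_arm(linear=[[-0.0001,0,0],[-0.0001,0,0],[-0.0001,0,0],[0,0,0]], delta_rot=[[0,0,0.06],[0,0,0.06],[0,0,0.06],[0,0,0]], claw=[0.2,0.2,0.2,0.2])

```text
t: 20.83
tool_pos: [0.6168, 0.031, 0.0928]
eef_rot: [0.052, 0.964, 0.061, 0.254]
wrist_force: [2.6, -2.8, 0.1]
opening: 0.0393
```

```bash
python3 rel.py
```

```text
t 20.83 ring org mm ex,ey,n 0.4 0.1 -11.5 above seat 2.5 tau 15.3 axis err 0.0006 0.001
in-tool corr [ -0.4  -0.  -11.5] F [1.9 3.  1.4] M [-0.7  -0.21 -0.2 ] open 0.0393 q [-1.14  0.01  0.92  2.16  0.35  0.5  -0.36]
rot to align (tool) [-0.0008 -0.0009 -0.    ]
```

>>> step_arm(linear=[[0,0,0],[0,0,0],[0,0,0]], delta_rot=[[0,0,0.04],[0,0,0.04],[0,0,0]], claw=[0.2,0.2,0.2], squeeze=50)

```text
t: 21.08
tool_pos: [0.6166, 0.0311, 0.0927]
eef_rot: [0.041, 0.966, 0.023, 0.256]
wrist_force: [1.0, -2.3, 0.7]
opening: 0.0393
```

```bash
python3 rel.py
```

```text
t 21.08 ring org mm ex,ey,n 0.4 0.2 -11.5 above seat 2.5 tau 10.7 axis err 0.0002 0.0012
in-tool corr [ -0.4   0.1 -11.5] F [ 1.1  2.4 -0. ] M [-0.7  -0.28 -0.01] open 0.0393 q [-1.14  0.01  0.92  2.16  0.35  0.5  -0.44]
rot to align (tool) [-0.0011 -0.0004  0.    ]
```

>>> step_arm(linear=[[0,0,0],[0,0,0],[0,0,0]], delta_rot=[[0,0,0.05],[0,0,0.05],[0,0,0]], claw=[0.2,0.2,0.2])

```text
t: 21.33
tool_pos: [0.6165, 0.0314, 0.0926]
eef_rot: [0.029, 0.966, -0.025, 0.257]
wrist_force: [1.3, -2.3, 0.9]
opening: 0.0392
```

```bash
python3 rel.py
```

```text
t 21.33 ring org mm ex,ey,n 0.3 0.5 -11.6 above seat 2.4 tau 5.0 axis err 0.0002 0.0013
in-tool corr [ -0.4   0.5 -11.6] F [ 1.6  2.3 -0. ] M [-0.69 -0.29 -0.51] open 0.0392 q [-1.14  0.01  0.92  2.16  0.35  0.5  -0.54]
rot to align (tool) [-0.0012 -0.0003 -0.    ]
```

>>> step_arm(linear=[[0,0,0]], delta_rot=[[0,0,0.02]], claw=[0.2])

```text
t: 21.42
tool_pos: [0.6165, 0.0313, 0.0925]
eef_rot: [0.026, 0.965, -0.034, 0.258]
wrist_force: [1.5, -3.2, 1.9]
opening: 0.0391
```

```bash
python3 rel.py; python3 ringm.py 21|grep -v array; python3 rel.py
```

```text
t 21.42 ring org mm ex,ey,n 0.3 0.5 -11.6 above seat 2.4 tau 3.9 axis err 0.0001 0.0013
in-tool corr [ -0.4   0.5 -11.6] F [ 2.4  3.1 -0.7] M [-0.71 -0.26 -1.12] open 0.0391 q [-1.14  0.01  0.92  2.16  0.35  0.5  -0.56]
rot to align (tool) [-0.0013 -0.0002  0.    ]
       -21, -18, -15, -12,  -9,  -6,  -3]))
red [288.7 207.9] 37 [ 21.3 -16.2 -34.9] [ 17.8 -18.9 -36.3] [ 24.7 -13.4 -33.8]
red [217.2 213.5] 39 [-24.2 -12.4 -35.1] [-28.1 -14.6 -36.1] [-20.6 -10.  -34.1]
21.4167 0.039114700251502925 [-1.14  0.01  0.92  2.16  0.35  0.5  -0.56] [0.6165 0.0313 0.0925]
t 21.47 ring org mm ex,ey,n 0.4 0.5 -11.6 above seat 2.4 tau 3.8 axis err 0.0001 0.0013
in-tool corr [ -0.4   0.5 -11.6] F [ 1.9  3.3 -0.3] M [-0.79 -0.26 -0.97] open 0.0386 q [-1.14  0.01  0.92  2.16  0.35  0.5  -0.56]
rot to align (tool) [-0.0013 -0.0002  0.    ]
```

>>> step_arm(linear=[[0,0,0],[0,0,0],[0,0,0],[0,0,0],[0,0,0],[0,0,0],[0,0,0]], delta_rot=[[0,0,0],[0,0,0],[0,0,0],[0,0,0],[0,0,0],[0,0,0],[0,0,0]], claw=[0.65,0.65,0.65,0.65,0.65,0.65,0.65])

```text
t: 22.05
tool_pos: [0.6164, 0.0316, 0.0925]
eef_rot: [0.026, 0.965, -0.036, 0.258]
wrist_force: [0.5, -0.3, 0.6]
opening: 0.0565
```

>>> step_arm(linear=[[0,0,-0.01],[0,0,-0.03],[0,0,-0.04],[0,0,-0.03],[0,0,0],[0,0,0]], delta_rot=[[0,0,0],[0,0,0],[0,0,0],[0,0,0],[0,0,0],[0,0,0]], claw=[0.65,0.65,0.65,0.65,0.65,0.65])

```text
t: 22.55
tool_pos: [0.5624, 0.0398, 0.1894]
eef_rot: [0.024, 0.965, -0.036, 0.259]
wrist_force: [-0.2, -0.2, -0.6]
opening: 0.0566
```

```bash
python3 rel.py; python3 snapw.py 22; python3 - <<'E'
from h import *
im,w=pts("w22"); hsv=cv2.cvtColor(im,cv2.COLOR_RGB2HSV)
X=(w-C)@EX*1000;Y=(w-C)@EY*1000;Z=(w-C)@N*1000;R=np.hypot(X,Y)
for lo,hi,r0,r1 in [(2,10,23,32),(16,24,14,19.5)]:
    m=(Z>lo)&(Z<hi)&(R>r0)&(R<r1); q=np.stack([X[m],Y[m],Z[m]],1); A=np.c_[q[:,:2],np.ones(len(q))]; s=np.ones(len(q),bool)
    for _ in range(6):
        c=np.linalg.lstsq(A[s],q[s,2],rcond=None)[0]; s=abs(q[:,2]-A@c)<1.2
    print(len(q),s.sum(),c.round(3))
r=((hsv[...,0]<6)|(hsv[...,0]>174))&(hsv[...,1]>140)&(R<34)&(Z>2)
print(np.sort(np.degrees(np.arctan2(Y[r],X[r]))).round(0))
m=(Z>16)&(Z<24)&(R<24); print("collar ctr",(X[m].min()+X[m].max())/2,(Y[m].min()+Y[m].max())/2)
E
```

```text
t 22.55 ring org mm ex,ey,n 1.4 1.4 99.7 above seat 113.7 tau 3.6 axis err 0.0021 0.0054
in-tool corr [-1.7  1.8 99.7] F [-0.4  0.2  0.5] M [-0.01 -0.65 -0.05] open 0.0566 q [-1.13 -0.35  0.71  2.16  0.65  0.88 -0.8 ]
rot to align (tool) [-0.0053 -0.0024 -0.    ]
22.6 in tool [-0.0006 -0.0004  0.0816] [-0.5 -0.  -0.6] [-0.01 -0.63 -0.08] 0.05647414068751805
1337 1206 [-1.000e-03 -6.000e-03  6.122e+00]
591 533 [-1.0000e-03 -5.0000e-03  2.0137e+01]
[-82. -81. -80. -80. -80.  37.  37.  38.  38.  38.  38.  39.  39.  40.
  40.  40.  41.  99. 156. 156. 157. 158. 158. 158. 158. 159. 159. 160.]
collar ctr -0.11977476683740917 -0.0001979953955917324
```

View pics/w22c.png

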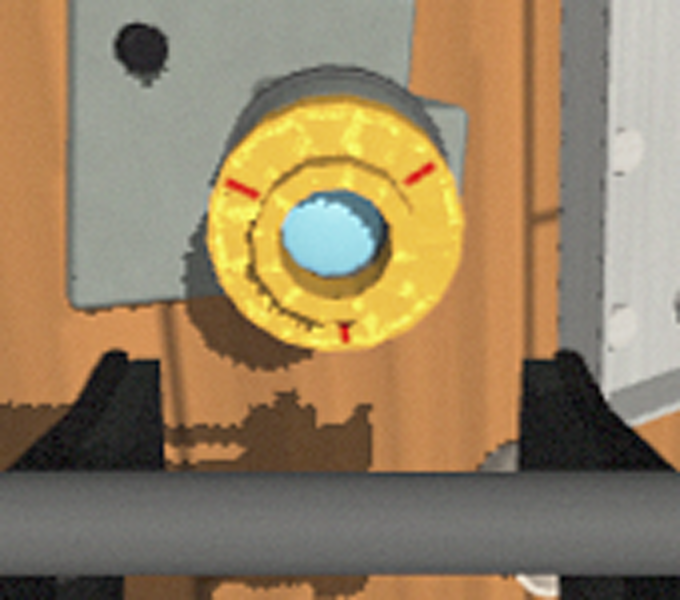

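```bash
python3 -c "
from station import *
print(finish_job())"
```

```text
the job is handed in; nothing more can be done
None
```

The lens is home in the tilted cell, and the brass ring is screwed down snug on it. The arm is clear of everything, and I handed the job in at about 22.6 s of the 72 s.

**Lens:** On release the lens tipped and stuck in the flare. I pushed it flat with the closed fingertips, with about 68 N on the wrist. The wrist camera then showed its flat top 2.0 mm above the rim with about 0.01 rad of tilt, so it is fully seated.

**Ring:** I measured the thread gaps at about 102° (mod 120°) and lined the pins up with them. The ring dropped straight in, then turned clockwise about 63°, until the wrist read about 1 N m, well over the 0.3 N m needed. After I let go:
- Its origin sat about 1.9 mm above the seat.
- It was square to within about 0.01 rad.
- It was centred to about 0.1 mm.
- The red marks had not turned back.

**What disagreed or was not checked:**
- **Fingertips:** they end roughly 35–43 mm behind the reported TCP, not at it. Because of this the first grasp of the lens closed on air; I corrected every later move for it.
- **Ring slip:** the ring slipped about 2° in the grip at the very end of tightening.
- **Pressing force:** I could not measure the ring's force on the lens directly. I inferred it from the tightening torque and from the ring staying put.
- **Bystanders:** I took no final picture of them, but the arm did not go near them.

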